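Lock the battery cover of a multimeter with a screwdriver

ROBOT

A 6-joint arm with a two-finger parallel gripper is mounted at the origin on the work surface. World frame = base frame: x ahead of the robot, y to its left, z up, the work surface at z = 0. Lengths are in m, angles in rad, forces in N, time in s.
With the tool pointing down it reaches from about 0.25 to 0.725 m from the base axis. Payload 4 kg.
Tool frame: the origin (TCP) lies between the finger pads; the fingertips stand 25 mm ahead of it and the grasp point (between the pads) lies 6 mm ahead of it; z points along the fingers, y is the line along which they close (so a half turn about z gives the same grasp; the last joint's range is limited). The gripper opens to 85 mm and grips with 20 to 120 N. Pads are 22 mm wide; open, the fingers measure 114 mm over their backs; the gripper's body (76 mm by 85 mm) begins 54 mm behind the grasp point. The pads swing forward as they close: fully open they stand 13 mm farther back than shut.
Start: joints at [1.169, 0.241, 0.005, 1.335, 0, 1.571], TCP at [0.196, 0.46, 0.256] pointing down, gripper open.
Joint ranges: [-2.72, 2.72], [-1.05, 1.87], [-1.09, 1.28], [-1.99, 2.15], [-1.42, 1.44], [-3.14, 3.14]. Speed limits (rad/s): [2.79, 2.79, 3.14, 3.14, 3.14, 3.14].

INTERFACE

Orientations are given as a unit quaternion [x, y, z, w].
In Python, from workcell import bot gives the robot as it stands. The module is installed in compiled form; this text tells all that it offers.
- The arm moves only by the shell command python3 -m pendant 'ROWS'. ROWS is JSON, one flat list of numbers, 7 for each row, row after row: the shift along the tool's x, y, z normalised to -1 to 1, where 1 is 0.5 m, then the turn, a rotation vector about the tool's x, y, z normalised to -1 to 1, where 1 is 180 degrees, then the opening, from 0 (shut) to 1 (fully open). In form: [tx, ty, tz, ax, ay, az, fingers, tx, ty, tz, ax, ay, az, fingers, ...]. A call has exactly 10 rows; each row is the pose to reach, as a shift and turn from the pose commanded when the call began, along the tool's axes at that moment, turning the shorter way round; what a row does not reach only later rows make up. A row lasts 1/12 s, in which the tool goes at most 41.7 mm and 7.16 degrees, less where a joint would pass 70% of its speed; a pose out of reach is approached as far as the arm can. A call with a number of a shift or a turn outside -1 to 1 is refused whole. A call with a gripper value outside its range is refused whole. The fingers move at their own pace and stop on an object; the grip force is fixed at half the most. Time passes only in rows, so rows that repeat a pose let the fingers close, or fill a call up. It gives the time, the measured TCP pose, the force, the opening and the grip force at its end, in the units of the state.
- bot.get_obs(): the state, without advancing time (a new reading comes with each control period).
- bot.camera(name): name is "side" or "top" or "wrist"; returns a dict with "pixels" (384x512x3 uint8, red, green, blue), "mtx" (3x3 intrinsics, pixels), "k1" (the pictures are not rectified: a ray, as slopes to the right and down, at radius r is drawn at 1 + k1 r^2 times it, then the intrinsics apply), "cam_to_world" (4x4, takes a point from camera to world coordinates); the wrist camera has in their place "hand_eye" (4x4, takes a point from camera to tool coordinates, whose origin is the TCP and whose axes are the flange's). Camera axes: x right, y up, looking along -z (the intrinsics and any distortion apply to the point x, -y, -z); pixel columns grow to the right and rows downward; lengths in m; the calibration is good to about 2 mm. A picture is of the moment at which its call begins: read the wrist's pose just before it. There is no depth.
- bot.job_done(): hands the job in; it is judged then, once.
The state is a dict: "clock": time; "joint_pos": joint angles; "joint_vel": joint speeds; "tau": joint torques, N m; "eef_pos": TCP position; "tool_rot": TCP orientation; "ft_force": force on the tool from outside, world axes, zero at the start; "ft_torque": the same for the moment, N m; "grip_width": finger opening in m; "grasp_force": force on a finger pad.
Only numpy, scipy, OpenCV 4.12 (cv2) and the standard library are available. Lean on these libraries where they do the work, as an engineer would, in place of code of your own. Each camera call takes 0.05 s, during which the arm holds its last target. There are 200 camera calls.

TASK

Take the screwdriver from its stand, press its bit into the slot of the spring-loaded lock screw on the multimeter's battery cover and, keeping the bit pushed down, turn the screw clockwise until it is fully home; press only as hard as the spring needs, since a push of 25 N caves the cover in. Put the screwdriver back upright in its stand and let go. Keep the gripper itself off the multimeter, and leave the battery, the solder spool and the parts dish where they are.

Things in the scene. Friction and masses are not known exactly. Their poses are not given: they have to be found in the camera images.
- driver: Flat-blade screwdriver, 132 mm, about 120 g, upright in its stand. Origin: centre of the blade's lower edge, z up the tool. Blade 12 mm wide (along x), 2.4 thick (y), 14 long; shaft 8 mm thick to z = 57; collar 32 mm across, z = 57 to 62; square handle 26 x 26 mm, z = 62 to 132, flats square to the tool's x and y
- driver_tip (a point): Centre of the blade's lower edge (the driver's origin)
- driver_grip (a point): Middle of the handle's gripping part, on the tool's axis 105 mm above the blade's edge; grip it here on two opposite flats, firmly (40 N or more)
- stand: Wooden block 80 x 80 x 60 mm fixed to the bench, a square hole 22 x 22 mm straight down through its centre, edge bevelled 3 mm. Origin: centre of its underside. The screwdriver hangs in the hole in any yaw, its collar resting on the block's top, the blade's edge then 3 mm above the bench
- meter: Multimeter face down in a cradle (base plate 240 x 130 x 8 mm, yellow cheeks), fixed to the bench. Origin: centre of the base plate's underside; x along the meter's length, z up. Its back, 190 x 94 mm, is at z = 50 mm, the grey battery cover's top at z = 52. The lock (a round sleeve with a slotted steel screw head above it) stands on the cover
- lock_axis (a point): On the lock screw's vertical axis, at the cover's top face. The 28 mm wide sleeve ends 1 to 15 mm above this point: it differs from meter to meter and is not measured. The round screw head, 18 mm across, has its top 11 mm above the sleeve's end (12 to 26 mm above this point) when not pressed; a slot 4 mm wide, 2.5 mm deep runs right across it
- lock_screw (a joint): Turn in rad, growing clockwise from above; 0.5 to 1.1 at the start, 2.4 = hard stop, fully home. At 0 the slot lies along the meter's x, at q it is turned clockwise by q. Sprung up: 3 N starts it down, 2 N per mm, solid stop at 3.5 mm (10 N). Teeth met at about 1.2 and 1.85 bar the turn unless it is pushed down onto, or nearly onto, its stop; if let up it is barred again. Turns with about 0.03 N m
- battery: Bystander: block battery, 46 x 26 x 17 mm, lying on the bench beside the meter; origin at the centre of its underside
- spool: Bystander: solder spool, 52 mm across, 34 mm high, standing on the bench beside the meter; origin at the centre of its underside
- dish: Bystander: round steel parts dish, 76 mm across, 22 mm high, on the bench beyond the stand; origin at the centre of its underside
- cover (a joint): How far the battery cover has been caved in, m: 0 = sound. It stays put under pushes on it or on the lock screw below 25 N, gives way beyond, and does not come back
Mind the look-alikes: they are no part of the job. What is meant by the driver is not turquoise, and is the smaller of those in its own colour.

How it is judged:
On the way, in this order (a step that is already met when the one before it is completed fails the run):
1. the screwdriver's bit is set on the lock screw and pressed down with more than 3 N, before the screw is home (horizontal distance between driver_tip and lock_axis below 0.005 m and contact force between driver and meter above 3 N and value of joint lock_screw below 2.1 rad), for 0.1 s.
2. the lock screw is turned past 2.25 rad with the bit still in it (value of joint lock_screw above 2.25 rad and horizontal distance between driver_tip and lock_axis below 0.005 m and contact force between driver and meter above 0.5 N), for 0.1 s.
At the end, for the whole second after the job is handed in: The lock screw is home (beyond 2.25 of 2.4 rad) and the cover not caved in; the screwdriver stands at rest in its stand's hole, blade down, collar on the block (blade edge less than 8 mm above the bench and within 12 mm of the hole's axis, tilt under 0.15 rad), released (value of joint lock_screw above 2.25 rad and value of joint cover below 0.0008 m and horizontal distance between driver_tip and stand below 0.012 m and z of driver_tip in the frame of stand below 0.008 m and angle between driver's own z axis and vertical below 0.15 rad and linear speed of driver below 0.02 m/s and contact force between the fingers and driver below 0.2 N); the robot touches nothing.
It fails at once if the battery cover is caved in by more than 0.8 mm (pushed with over 25 N) (value of joint cover above 0.0008 m).
It fails at once if the gripper touches the multimeter with more than 3 N (contact force between any of the fingers, the arm and meter above 3 N).
It fails at once if the battery, the spool or the dish is moved by more than 20 mm (distance of any of battery, spool, dish from where it was at the start of the episode above 0.02 m).
It also fails if it takes over 72 s, if anything falls off the work surface, if the arm or the gripper's body presses on something with over 40 N, if the wrist force passes 120 N, or if a joint passes its speed limit or range.

## Working session

There is one attempt and no reset: what is moved stays moved. The work goes in short steps, Python scripts to look and compute and a shell command to move; the robot and the scene stay as the last step left them, time stands still between calls to the robot, and variables do not carry over. Pictures are saved under pics/ and viewed, at most 10 in all, crops included, and the job is handed in when it is done.

```bash
mkdir -p pics; cat > h.py <<'E'
import numpy as np, cv2, pickle
from scipy.spatial.transform import Rotation as R
from workcell import bot
def snap(name,tag):
    o=bot.get_obs(); c=bot.camera(name)
    if 'hand_eye' in c:
        T=np.eye(4); T[:3,:3]=R.from_quat(o['tool_rot']).as_matrix(); T[:3,3]=o['eef_pos']
        c['cam_to_world']=T@c['hand_eye']
    pickle.dump(c,open(f'pics/{tag}.pkl','wb')); cv2.imwrite(f'pics/{tag}.png',c['pixels'][:,:,::-1]); return c
def load(tag): return pickle.load(open(f'pics/{tag}.pkl','rb'))
def ray(c,u,v):
    K=np.array(c['mtx']); x=(u-K[0,2])/K[0,0]; y=(v-K[1,2])/K[1,1]; rd=np.hypot(x,y); r=rd
    for _ in range(30): r=rd/(1+c['k1']*r*r)
    s=r/rd if rd>0 else 1
    T=np.array(c['cam_to_world']); d=T[:3,:3]@np.array([x*s,-y*s,-1]); return T[:3,3],d/np.linalg.norm(d)
def atz(c,u,v,z):
    o,d=ray(c,u,v); return o+d*(z-o[2])/d[2]
def tri(*obs):
    A=np.zeros((3,3));b=np.zeros(3); L=[ray(*q) for q in obs]
    for o,d in L: P=np.eye(3)-np.outer(d,d); A+=P; b+=P@o
    p=np.linalg.solve(A,b); return p,[np.linalg.norm((np.eye(3)-np.outer(d,d))@(p-o))*1000 for o,d in L]
def proj(c,p):
    T=np.linalg.inv(np.array(c['cam_to_world'])); q=T[:3,:3]@np.array(p)+T[:3,3]; x,y=q[0]/-q[2],-q[1]/-q[2]
    s=1+c['k1']*(x*x+y*y); K=np.array(c['mtx']); return K[0,0]*x*s+K[0,2],K[1,1]*y*s+K[1,2]
E
python3 - <<'E'
from h import *
np.set_printoptions(precision=4,suppress=True)
a=snap('top','top');b=snap('side','side')
cv2.imwrite('pics/ts.png',np.vstack([cv2.resize(x['pixels'],(400,300)) for x in (a,b)])[:,:,::-1])
print(a['cam_to_world'],b['cam_to_world'],a['mtx'],a['k1'],bot.get_obs())
E
```

```text
[[-0.0188  0.9852 -0.1705  0.3807]
 [-0.9998 -0.0166  0.0146  0.0415]
 [ 0.0116  0.1707  0.9853  1.0813]
 [ 0.      0.      0.      1.    ]] [[ 0.9539  0.229  -0.1937  0.3647]
 [-0.3     0.7168 -0.6294 -0.6035]
 [-0.0053  0.6585  0.7525  0.8213]
 [ 0.      0.      0.      1.    ]] [[489.7156   0.     263.9561]
 [  0.     489.7156 198.519 ]
 [  0.       0.       1.    ]] -0.06234347273092293 {'clock': 0.1, 'joint_pos': array([ 1.169 ,  0.2413,  0.0039,  1.3352, -0.    ,  1.5708]), 'joint_vel': array([ 0.001 , -0.0023,  0.004 ,  0.0015, -0.0011, -0.0007]), 'tau': array([ -0.0004, -37.3138,  25.301 ,   0.0109,   0.    ,   0.    ]), 'eef_pos': array([0.1953, 0.4597, 0.2555]), 'tool_rot': array([ 0.1996,  0.9799, -0.0009, -0.0002]), 'ft_force': array([ 0.1268, -0.0585, -0.2265]), 'ft_torque': array([ 0.0314,  0.0177, -0.02  ]), 'grasp_force': 0.0, 'grip_width': 0.08560765385675881}
```

View pics/top.png

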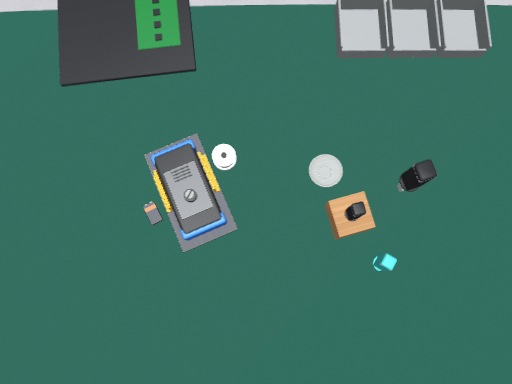

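View pics/side.png

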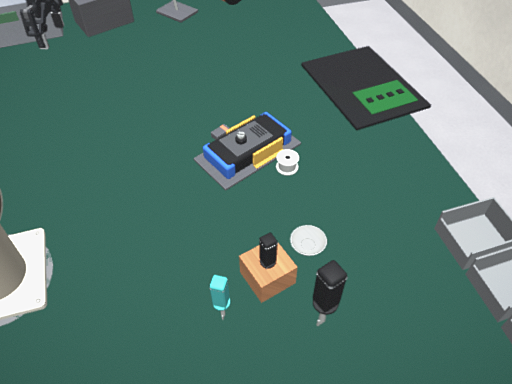

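Top view candidates for the driver: turquoise one at (388,262), large black one at (420,173), small black one in the wooden stand at (356,210). The description (not turquoise, smaller of its colour, in the stand) picks the third. In the side view it is at (268,250). The lock screw is at top (190,195) and side (241,137). Next is a close crop to check this.

```bash
python3 - <<'E'
from h import *
a=load('top')['pixels'];b=load('side')['pixels']
f=lambda im,u,v:cv2.resize(im[v:v+58,u:u+78],(390,290),interpolation=cv2.INTER_CUBIC)
m=np.vstack([np.hstack([f(a,313,184),f(a,152,167)]),np.hstack([f(b,230,228),f(b,202,110)])])
cv2.imwrite('pics/crop.png',m[:,:,::-1])
E
```

```text
(no output)
```

View pics/crop.png

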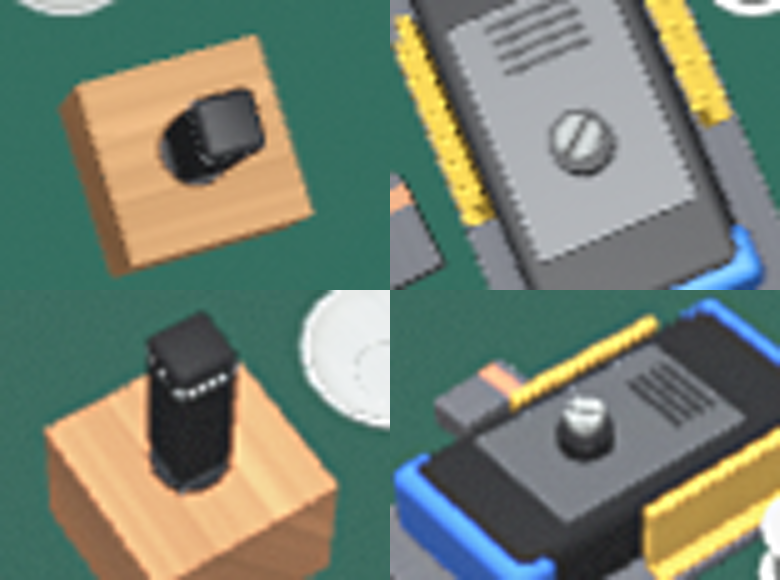

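```bash
python3 - <<'E'
from h import *
np.set_printoptions(precision=4,suppress=True)
a=load('top');b=load('side')
t=lambda u,v:(a,313+u/5,184+v/5); s=lambda u,v:(b,230+u/5,228+(v-290)/5)
tm=lambda u,v:(a,152+(u-390)/5,167+v/5); sm=lambda u,v:(b,202+(u-390)/5,110+(v-290)/5)
print('handle top',tri(t(233,120),s(193,351)))
print('stand L corner/right',tri(t(78,88),s(45,430)) , tri(t(257,37),s(335,488)),tri(t(312,213),s(335,488)))
print('screw',tri(tm(582,138),sm(585,405)))
C=[atz(*t(*q),.06) for q in [(78,88),(257,37),(312,213),(132,265)]];print(np.array(C),np.mean(C,0))
H=np.array([atz(*t(*q),.189) for q in [(205,103),(252,88),(265,132),(215,152)]]);print(H)
for z in(.064,.072):
  M=np.array([atz(*tm(*q),z) for q in [(570,162),(592,115)]]);d=M[1]-M[0];print('slot',M.mean(0),np.degrees(np.arctan2(d[1],d[0])))
# cover edges
M=np.array([atz(*tm(*q),.052) for q in [(450,32),(543,262),(695,195)]]);print(M,[np.degrees(np.arctan2(*(M[i]-M[j])[[1,0]])) for i,j in((0,1),(2,1))])
M=np.array([atz(a,*q,.008) for q in [(146,153),(197,135),(236,234),(186,249)]]);print(M,M.mean(0))
E
```

```text
handle top (array([ 0.5228, -0.1606,  0.132 ]), [np.float64(0.02635268237889962), np.float64(0.02635268237881627)])
stand L corner/right (array([ 0.5145, -0.1139,  0.0386]), [np.float64(36.99084534475505), np.float64(36.99084534475499)]) (array([ 0.5701, -0.1885,  0.0587]), [np.float64(0.7074082990977958), np.float64(0.7074082990978215)]) (array([ 0.5241, -0.2064,  0.0988]), [np.float64(35.56372564043712), np.float64(35.56372564043696)])
screw (array([0.5671, 0.1795, 0.0776]), [np.float64(1.9370613926564995), np.float64(1.9370613926564688)])
[[ 0.5484 -0.1106  0.06  ]
 [ 0.5692 -0.1882  0.06  ]
 [ 0.4933 -0.2075  0.06  ]
 [ 0.4729 -0.1302  0.06  ]] [ 0.521  -0.1591  0.06  ]
[[ 0.5208 -0.1384  0.189 ]
 [ 0.5261 -0.1562  0.189 ]
 [ 0.5096 -0.1602  0.189 ]
 [ 0.5024 -0.1412  0.189 ]]
slot [0.5675 0.1819 0.064 ] -24.581463692490082
slot [0.566  0.1808 0.072 ] -24.581463692490154
[[0.6173 0.2404 0.052 ]
 [0.5168 0.1993 0.052 ]
 [0.5444 0.1349 0.052 ]] [np.float64(22.241827254901114), np.float64(-66.77825321785578)]
[[0.6754 0.2906 0.008 ]
 [0.7157 0.1753 0.008 ]
 [0.4883 0.0885 0.008 ]
 [0.4572 0.1981 0.008 ]] [0.5842 0.1881 0.008 ]
```

The crop shows that the small black driver sits in the stand. Its handle top is at top (359.6,208) and side (268.6,240). Triangulation puts it at z≈0.132, against an expected 0.135. The screw head is at about (0.567,0.180,0.077), inside the 64–78 mm it may have. Its slot lies at about -25°, so q≈0.82. Next I approach.

```bash
cat > rel.py <<'E'
# usage: rel.py x y z yaw_x_deg : normalised shift/turn from the measured pose to a tool-down target
import sys; from h import *
x,y,z,w=map(float,sys.argv[1:5]); o=bot.get_obs(); Rm=R.from_quat(o['tool_rot'])
T=R.from_matrix(np.array([[np.cos(np.radians(w)),np.sin(np.radians(w)),0],[np.sin(np.radians(w)),-np.cos(np.radians(w)),0],[0,0,-1]]).T) if 0 else R.from_euler('z',w,degrees=True)*R.from_euler('x',180,degrees=True)
t=Rm.inv().apply(np.array([x,y,z])-o['eef_pos'])/.5; a=(Rm.inv()*T).as_rotvec()/np.pi
print('rel',np.round(t,4),np.round(a,4),'dist',np.round(np.linalg.norm(t)*.5,3))
E
cat > st.py <<'E'
from h import *; np.set_printoptions(precision=4,suppress=True); o=bot.get_obs(); M=R.from_quat(o['tool_rot']).as_matrix()
print(o['clock'],'tcp',o['eef_pos'],'yaw_x',np.degrees(np.arctan2(M[1,0],M[0,0])).round(2),'z',M[:,2],'F',o['ft_force'],'T',o['ft_torque'],'w',o['grip_width'],'g',o['grasp_force'],'j',o['joint_pos'])
E
python3 rel.py 0.36 0.15 0.27 130; python3 rel.py 0.5228 -0.1606 0.25 105
```

```text
rel [-0.5453 -0.4413 -0.0282] [-6.000e-04  1.000e-04  1.499e-01] dist 0.351
rel [-1.088  -0.8856  0.0127] [-0.0006  0.0003  0.2888] dist 0.701
```

```bash
python3 -m pendant '[-0.545,-0.441,-0.028,0,0,0.15,1,-0.545,-0.441,-0.028,0,0,0.15,1,-0.545,-0.441,-0.028,0,0,0.15,1,-0.545,-0.441,-0.028,0,0,0.15,1,-0.545,-0.441,-0.028,0,0,0.15,1,-0.545,-0.441,-0.028,0,0,0.15,1,-0.545,-0.441,-0.028,0,0,0.15,1,-0.545,-0.441,-0.028,0,0,0.15,1,-0.545,-0.441,-0.028,0,0,0.15,1,-0.545,-0.441,-0.028,0,0,0.15,1]'; python3 st.py; python3 rel.py 0.5228 -0.1606 0.25 105
```

```text
clock: 0.93
eef_pos: [0.3613, 0.1476, 0.2702]
tool_rot: [0.426, 0.905, -0.0, 0.0]
ft_force: [-0.1, 1.1, -0.5]
grip_width: 0.0852
grasp_force: 0.0
0.9333 tcp [0.3613 0.1476 0.2702] yaw_x 129.62 z [ 0.0003 -0.001  -1.    ] F [-0.1446  1.064  -0.5266] T [0.0411 0.0681 0.0072] w 0.08523531009071172 g 0.0 j [ 0.3887  0.016  -0.2202  1.3347 -0.0011  1.268 ]
rel [-0.6808 -0.1442  0.0412] [-1.000e-04  3.000e-04  1.368e-01] dist 0.349
```

```bash
python3 -m pendant '[-0.681,-0.144,0.041,0,0,0.137,1,-0.681,-0.144,0.041,0,0,0.137,1,-0.681,-0.144,0.041,0,0,0.137,1,-0.681,-0.144,0.041,0,0,0.137,1,-0.681,-0.144,0.041,0,0,0.137,1,-0.681,-0.144,0.041,0,0,0.137,1,-0.681,-0.144,0.041,0,0,0.137,1,-0.681,-0.144,0.041,0,0,0.137,1,-0.681,-0.144,0.041,0,0,0.137,1,-0.681,-0.144,0.041,0,0,0.137,1]'; python3 st.py; python3 -c "
from h import *
c=snap('wrist','w1');print(c['hand_eye'],proj(c,[.5228,-.1606,.135]))"
```

```text
clock: 1.77
eef_pos: [0.5249, -0.159, 0.248]
tool_rot: [0.608, 0.794, -0.0, -0.001]
ft_force: [-0.2, 0.0, -0.1]
grip_width: 0.0852
grasp_force: 0.0
1.7667 tcp [ 0.5249 -0.159   0.248 ] yaw_x 105.11 z [-0.0014  0.     -1.    ] F [-0.2191  0.0294 -0.1072] T [ 0.0578  0.0471 -0.0498] w 0.08515208478230564 g 0.0 j [-0.2939  0.3415  0.1216  1.3522 -0.0004  1.0132]
[[ 2.05899984e-03  9.57489935e-01  2.88459330e-01  7.33238933e-02]
 [ 9.99997880e-01 -1.97438243e-03 -5.84290925e-04 -3.15601132e-04]
 [ 1.00763543e-05  2.88459922e-01 -9.57491970e-01 -1.17949807e-01]
 [ 0.00000000e+00  0.00000000e+00  0.00000000e+00  1.00000000e+00]] (np.float64(254.57806408485592), np.float64(196.85114212759515))
```

View pics/w1.png

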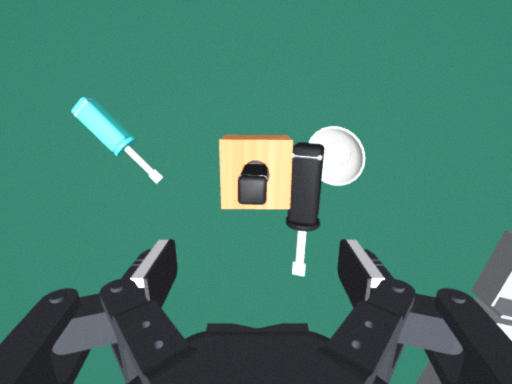

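The wrist view shows the stand block centred at (256,172) with our handle top at (253,189). Turquoise is at (120,140). The big black driver runs from (307,150) to (300,270) beside the stand. The dish is at (336,156). The other two drivers seem to have toppled since the start, so I check that with the numbers and a fresh top and side view.

```bash
python3 - <<'E'
from h import *
np.set_printoptions(precision=4,suppress=True)
w=load('w1');a=load('top');b=load('side')
print('handle top',tri((w,253,189),(a,359.6,208),(b,268.6,240.2)),tri((w,253,189),(b,268.6,240.2)))
print('dish now',atz(w,336,156,.02),'before',atz(a,326,171,.02))
C=np.array([atz(w,*q,.06) for q in[(221,138),(291,138),(291,209),(222,210)]]);print('stand',C,C.mean(0))
H=np.array([atz(w,*q,.135) for q in[(240,175),(267,174),(266,203),(240,203)]]);print('handle',H,H.mean(0))
print('big tip now',atz(w,299,270,.005),'end',atz(w,308,146,.02),'before',atz(a,402,187,0))
a=snap('top','top2');b=snap('side','side2')
f=lambda im,u,v:cv2.resize(im[v:v+116,u:u+156],(390,290),interpolation=cv2.INTER_CUBIC)
cv2.imwrite('pics/c2.png',np.hstack([f(a['pixels'],300,150),f(b['pixels'],200,220)])[:,:,::-1])
E
```

```text
handle top (array([ 0.5222, -0.1587,  0.1289]), [np.float64(3.5305569868415474), np.float64(2.742227988927058), np.float64(1.2969945097061903)]) (array([ 0.5221, -0.1569,  0.1265]), [np.float64(2.0004335080230438), np.float64(2.0004335080233613)])
dish now [ 0.6161 -0.1176  0.02  ] before [ 0.6242 -0.1136  0.02  ]
stand [[ 0.4755 -0.1287  0.06  ]
 [ 0.5491 -0.1086  0.06  ]
 [ 0.5735 -0.1873  0.06  ]
 [ 0.4956 -0.2098  0.06  ]] [ 0.5235 -0.1586  0.06  ]
handle [[ 0.5057 -0.145   0.135 ]
 [ 0.5277 -0.1381  0.135 ]
 [ 0.534  -0.1634  0.135 ]
 [ 0.5119 -0.1695  0.135 ]] [ 0.5198 -0.154   0.135 ]
big tip now [ 0.6261 -0.2945  0.005 ] end [ 0.5781 -0.1151  0.02  ] before [ 0.589  -0.2883  0.    ]
```

View pics/c2.png

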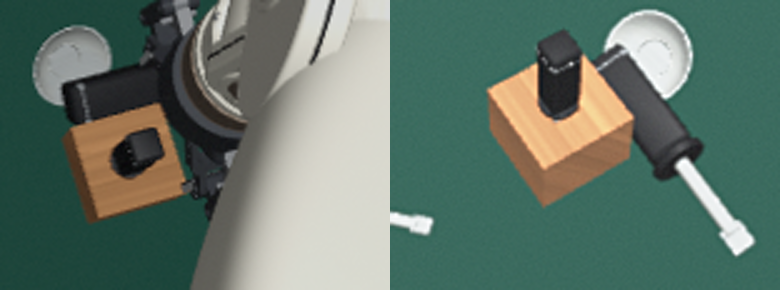

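The new views show the big black driver toppled by itself and now lying beside the stand, between it and the dish. It is low, so my fingertips at z≈0.09 pass above it. The dish has shifted by roughly 8 mm, which is within my measuring error. Our driver is still upright, so I descend.

```bash
python3 rel.py 0.522 -0.158 0.114 106
```

```text
rel [-0.005  -0.0033  0.2704] [-0.0004 -0.0005 -0.0035] dist 0.135
```

```bash
python3 -m pendant '[-0.005,-0.003,0.06,0,0,-0.004,1,-0.005,-0.003,0.12,0,0,-0.004,1,-0.005,-0.003,0.18,0,0,-0.004,1,-0.005,-0.003,0.23,0,0,-0.004,1,-0.005,-0.003,0.27,0,0,-0.004,1,-0.005,-0.003,0.27,0,0,-0.004,1,-0.005,-0.003,0.27,0,0,-0.004,1,-0.005,-0.003,0.27,0,0,-0.004,0,-0.005,-0.003,0.27,0,0,-0.004,0,-0.005,-0.003,0.27,0,0,-0.004,0]'; python3 -m pendant '[0,0,0,0,0,0,0,0,0,0,0,0,0,0,0,0,0,0,0,0,0,0,0,0,0,0,0,0,0,0,0,0,0,0,0,0,0,0,0,0,0,0,0,0,0,0,0,0,0,0,0,0,0,0,0,0,0,0,0,0,0,0,0,0,0,0,0,0,0,0]'; python3 st.py
```

```text
clock: 2.75
eef_pos: [0.5242, -0.1594, 0.1168]
tool_rot: [0.601, 0.799, 0.001, 0.002]
ft_force: [-0.4, 0.3, 1.1]
grip_width: 0.0516
grasp_force: 0.0
clock: 3.58
eef_pos: [0.5235, -0.1596, 0.1158]
tool_rot: [0.602, 0.799, 0.0, 0.001]
ft_force: [-0.7, 0.3, 6.0]
grip_width: 0.0253
grasp_force: 59.2
3.5833 tcp [ 0.5235 -0.1596  0.1158] yaw_x 106.03 z [ 0.0018 -0.0005 -1.    ] F [-0.7139  0.3445  6.0389] T [0.1327 0.2046 0.0038] w 0.025323051273199802 g 59.22695875167847 j [-0.296   0.431  -0.1055  1.0325  0.0001  0.9951]
```

```bash
python3 -m pendant '[0,0,-0.03,0,0,0,0,0,0,-0.08,0,0,0,0,0,0,-0.14,0,0,0,0,0,0,-0.2,0,0,0,0,0,0,-0.26,0,0,0,0,0,0,-0.28,0,0,0,0,0,0,-0.28,0,0,0,0,0,0,-0.28,0,0,0,0,0,0,-0.28,0,0,0,0,0,0,-0.28,0,0,0,0]'; python3 st.py; python3 rel.py 0.5 0.05 0.255 155
```

```text
clock: 4.42
eef_pos: [0.5217, -0.159, 0.2522]
tool_rot: [0.602, 0.799, -0.001, -0.002]
ft_force: [-0.1, -0.2, -1.4]
grip_width: 0.0251
grasp_force: 59.1
4.4167 tcp [ 0.5217 -0.159   0.2522] yaw_x 106.04 z [-0.0047  0.0014 -1.    ] F [-0.1231 -0.2365 -1.3544] T [-0.0184 -0.0453 -0.0245] w 0.025134439669091825 g 59.06193494796753 j [-0.2958  0.3364  0.1252  1.3644  0.      0.9951]
rel [ 0.4136  0.0737 -0.0048] [-0.0009 -0.0014 -0.272 ] dist 0.21
```

```bash
python3 -m pendant '[0.05,0.01,-0.005,0,0,-0.03,0,0.11,0.02,-0.005,0,0,-0.07,0,0.17,0.03,-0.005,0,0,-0.11,0,0.23,0.04,-0.005,0,0,-0.15,0,0.29,0.05,-0.005,0,0,-0.19,0,0.35,0.06,-0.005,0,0,-0.23,0,0.41,0.073,-0.005,0,0,-0.272,0,0.41,0.073,-0.005,0,0,-0.272,0,0.41,0.073,-0.005,0,0,-0.272,0,0.41,0.073,-0.005,0,0,-0.272,0]'; python3 st.py; python3 - <<'E'
from h import *
w=snap('wrist','w2');b=snap('side','side3');o=bot.get_obs()
M=R.from_quat(o['tool_rot']).as_matrix(); tip=o['eef_pos']+M@[0,0,.1128]
pw,pb=proj(w,tip),proj(b,tip);print(pw,pb)
def f(im,p,s):
    u,v=int(p[0])-s*195//290,int(p[1])-s//2; u=max(0,min(u,512-s*390//290));v=max(0,min(v,384-s)); print(u,v); return cv2.resize(im[v:v+s,u:u+s*390//290],(390,290),interpolation=cv2.INTER_CUBIC)
cv2.imwrite('pics/c3.png',np.hstack([f(w['pixels'],pw,87),f(b['pixels'],pb,58)])[:,:,::-1])
E
```

```text
clock: 5.25
eef_pos: [0.5008, 0.0477, 0.2561]
tool_rot: [0.217, 0.976, -0.001, -0.001]
ft_force: [0.5, -0.1, -1.0]
grip_width: 0.0251
grasp_force: 59.3
5.25 tcp [0.5008 0.0477 0.2561] yaw_x 154.97 z [-0.0023 -0.0007 -1.    ] F [ 0.5267 -0.1179 -1.0317] T [-0.074  -0.0802  0.0095] w 0.025120196344339665 g 59.32978570461273 j [ 0.0952  0.2485  0.0149  1.3395 -0.0005  0.5321]
(np.float64(256.6590979175526), np.float64(197.04270863757216)) (np.float64(225.99498202903652), np.float64(158.34511205910792))
198 154
186 129
```

View pics/c3.png

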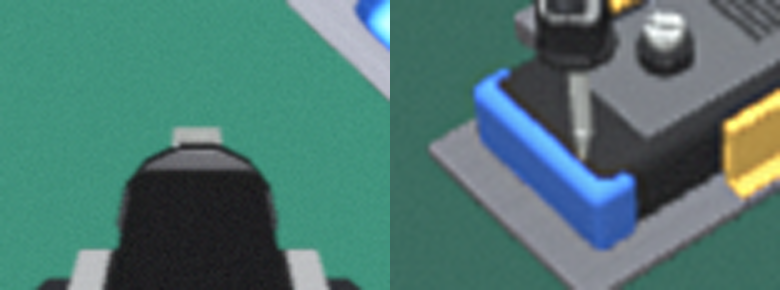

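In the wrist view the blade is wide along image x, which is tool y, with its tip edge at about (257,193). The side view shows it edge-on with its tip at (224.6,160.6). So the blade lies along tool y, and I need yaw_x≈245° at the screw.

```bash
python3 rel.py 0.567 0.18 0.255 -115; python3 - <<'E'
from h import *
w=load('w2');b=load('side3');o=bot.get_obs();print(w['mtx'][0],w['k1'])
for t in ((w,257.3,192.7),(b,224.6,160.6)),:
  p,e=tri(*t); M=R.from_quat(o['tool_rot']).as_matrix(); print(p,e,'tool',M.T@(p-o['eef_pos']))
E
```

```text
rel [-0.0063  0.2969  0.0028] [ 0.000e+00 -5.000e-04 -5.006e-01] dist 0.149
[277.63585855   0.         257.00327867] -0.039016217803848036
[0.49871551 0.04814517 0.13710907] [np.float64(0.7348834148202649), np.float64(0.7348834148201823)] tool [0.00260527 0.00020929 0.11945169]
```

```bash
python3 -m pendant '[-0.001,0.03,0,0,0,-0.03,0,-0.001,0.07,0,0,0,-0.06,0,-0.002,0.11,0,0,0,-0.09,0,-0.003,0.15,0,0,0,-0.12,0,-0.003,0.19,0,0,0,-0.16,0,-0.004,0.22,0,0,0,-0.19,0,-0.005,0.25,0,0,0,-0.22,0,-0.006,0.28,0.003,0,0,-0.25,0,-0.006,0.297,0.003,0,0,-0.28,0,-0.006,0.297,0.003,0,0,-0.31,0]'; python3 -m pendant '[0,0,0,0,0,-0.035,0,0,0,0,0,0,-0.07,0,0,0,0,0,0,-0.1,0,0,0,0,0,0,-0.13,0,0,0,0,0,0,-0.16,0,0,0,0,0,0,-0.18,0,0,0,0,0,0,-0.19,0,0,0,0,0,0,-0.19,0,0,0,0,0,0,-0.19,0,0,0,0,0,0,-0.19,0]'; python3 st.py; python3 rel.py 0.567 0.18 0.215 -115
```

```text
clock: 6.18
eef_pos: [0.5679, 0.1813, 0.2548]
tool_rot: [-0.267, 0.964, 0.0, -0.0]
ft_force: [-0.2, -1.2, -1.7]
grip_width: 0.0253
grasp_force: 59.4
clock: 7.02
eef_pos: [0.567, 0.1803, 0.2556]
tool_rot: [-0.536, 0.844, 0.0, -0.0]
ft_force: [0.2, -0.0, 0.3]
grip_width: 0.0254
grasp_force: 59.4
7.0167 tcp [0.567  0.1803 0.2556] yaw_x -115.13 z [-0.0004 -0.0002 -1.    ] F [ 0.1702 -0.0487  0.2842] T [-0.0551 -0.0059 -0.0228] w 0.025399314272205036 g 59.40939545631409 j [ 0.3078  0.4337  0.2778  1.4153 -0.     -0.8243]
rel [ 0.0005 -0.0002  0.0812] [ 0.0001 -0.0001 -0.0007] dist 0.041
```

```bash
python3 -m pendant '[0,0,0.02,0,0,0,0,0,0,0.04,0,0,0,0,0,0,0.06,0,0,0,0,0,0,0.07,0,0,0,0,0,0,0.07,0,0,0,0,0,0,0.07,0,0,0,0,0,0,0.07,0,0,0,0,0,0,0.07,0,0,0,0,0,0,0.07,0,0,0,0,0,0,0.07,0,0,0,0]'; python3 st.py; python3 - <<'E'
from h import *
w=snap('wrist','w3');b=snap('side','side4');a=snap('top','top4');o=bot.get_obs()
M=R.from_quat(o['tool_rot']).as_matrix(); tip=o['eef_pos']+M@[0,0,.1128]
for c in (w,b): print(proj(c,tip))
f=lambda im,u,v,s:cv2.resize(im[v:v+s*29//39,u:u+s],(390,290),interpolation=cv2.INTER_CUBIC)
cv2.imwrite('pics/c4.png',np.vstack([np.hstack([f(w['pixels'],218,145,78),f(b['pixels'],202,100,78)]),np.hstack([f(a['pixels'],152,167,78),f(w['pixels'],100,80,312)])])[:,:,::-1])
E
```

```text
clock: 7.85
eef_pos: [0.5671, 0.1812, 0.2213]
tool_rot: [-0.537, 0.843, -0.0, 0.0]
ft_force: [-0.7, 0.4, -2.2]
grip_width: 0.0256
grasp_force: 59.4
7.85 tcp [0.5671 0.1812 0.2213] yaw_x -115.0 z [ 0.0009  0.0003 -1.    ] F [-0.7285  0.3875 -2.2443] T [0.0228 0.0451 0.0148] w 0.025558708905965438 g 59.397454261779785 j [ 0.3093  0.4458  0.2077  1.3317 -0.     -0.8252]
(np.float64(256.86473804830644), np.float64(195.99550965455512))
(np.float64(239.50930860539177), np.float64(122.89200225113018))
```

View pics/c4.png

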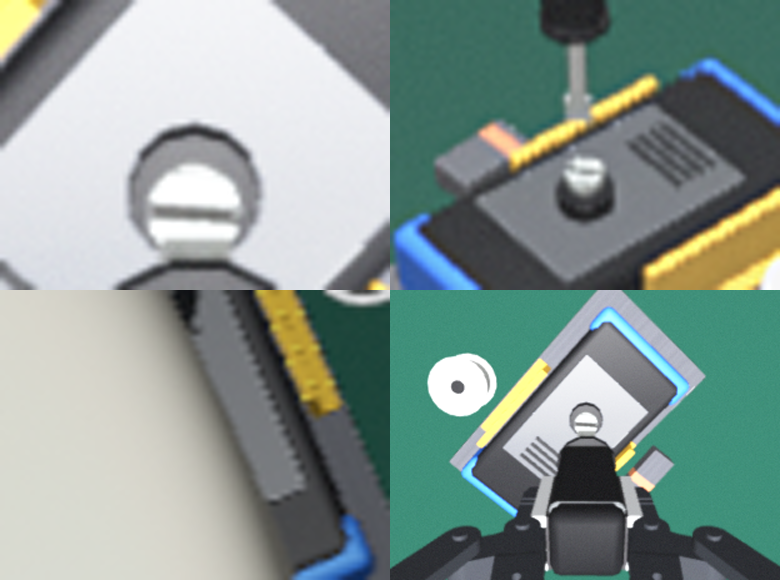

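Wrist crop: the slotted head is centred at (257.1,187), with the slot about 2.5° clockwise of the blade, and the blade edge is at (257,194). Side crop: the tip is at (239.6,124.2) and the head top at (240.8,134).

```bash
python3 - <<'E'
from h import *
np.set_printoptions(precision=4,suppress=True)
w=load('w3');b=load('side4');a=load('top');o=bot.get_obs();M=R.from_quat(o['tool_rot']).as_matrix()
s=lambda p:M.T@(p-o['eef_pos'])
p,e=tri((w,257.1,187),(b,240.8,134));print('screw ws',p,e,s(p))
p,e=tri((w,257.1,187),(b,240.8,134),(a,190.4,194.6));print('screw wst',p,e,s(p))
p,e=tri((w,257,194.4),(b,239.6,124.2));print('tip',p,e,s(p))
for z in(.068,.072,.076,.078): print(z,'wrist-at-z tool',s(atz(w,257.1,187,z)),'side',s(atz(b,240.8,134,z)),'top',s(atz(a,190.4,194.6,z)))
for z in(.103,.106,.109): print(z,'tip w',s(atz(w,257,194.4,z)),'side',s(atz(b,239.6,124.2,z)))
E
```

```text
screw ws [0.5686 0.1833 0.0712] [np.float64(0.8525151449381011), np.float64(0.8525151449379833)] [-0.0026 -0.0006  0.1498]
screw wst [0.5675 0.1814 0.0732] [np.float64(1.4727169301938554), np.float64(1.4637490778121407), np.float64(1.8463031965497636)] [-0.0004 -0.0004  0.1478]
tip [0.5669 0.1809 0.1044] [np.float64(0.12264283818520129), np.float64(0.12264283818500535)] [ 0.0002 -0.      0.1166]
0.068 wrist-at-z tool [-0.0033  0.0002  0.153 ] side [-0.0063 -0.0008  0.153 ] top [ 0.0002 -0.0001  0.153 ]
0.072 wrist-at-z tool [-0.0022  0.0002  0.149 ] side [-0.0021 -0.0016  0.149 ] top [0.001  0.0004 0.149 ]
0.076 wrist-at-z tool [-0.001   0.0002  0.145 ] side [ 0.0022 -0.0023  0.145 ] top [0.0018 0.0008 0.145 ]
0.078 wrist-at-z tool [-0.0005  0.0002  0.143 ] side [ 0.0043 -0.0027  0.143 ] top [0.0022 0.001  0.143 ]
0.103 tip w [-0.0002  0.0001  0.118 ] side [-0.0014  0.0002  0.118 ]
0.106 tip w [0.0008 0.0001 0.115 ] side [ 0.0019 -0.0004  0.115 ]
0.109 tip w [0.0017 0.0001 0.112 ] side [ 0.0053 -0.0011  0.112 ]
```

```bash
python3 -m pendant '[0,0,0.01,0,0,0.007,0,-0.002,0,0.02,0,0,0.014,0,-0.002,0,0.03,0,0,0.014,0,-0.002,0,0.04,0,0,0.014,0,-0.002,0,0.048,0,0,0.014,0,-0.002,0,0.052,0,0,0.014,0,-0.002,0,0.052,0,0,0.014,0,-0.002,0,0.052,0,0,0.014,0,-0.002,0,0.052,0,0,0.014,0,-0.002,0,0.052,0,0,0.014,0]'; python3 st.py; python3 - <<'E'
from h import *
w=snap('wrist','w5');b=snap('side','side5')
f=lambda im,u,v,s:cv2.resize(im[v:v+s*29//39,u:u+s],(390,290),interpolation=cv2.INTER_CUBIC)
cv2.imwrite('pics/c5.png',np.hstack([f(w['pixels'],232,168,48),f(b['pixels'],215,112,52)])[:,:,::-1])
E
```

```text
clock: 8.83
eef_pos: [0.5675, 0.1821, 0.1952]
tool_rot: [-0.519, 0.855, -0.0, 0.0]
ft_force: [0.2, -0.1, -1.8]
grip_width: 0.0255
grasp_force: 59.4
8.8333 tcp [0.5675 0.1821 0.1952] yaw_x -117.52 z [ 0.0007  0.0002 -1.    ] F [ 0.2177 -0.0712 -1.8288] T [ 0.0321  0.0646 -0.0401] w 0.025532147840294877 g 59.36806619167328 j [ 0.3104  0.4606  0.162   1.2714 -0.     -0.78  ]
```

View pics/c5.png

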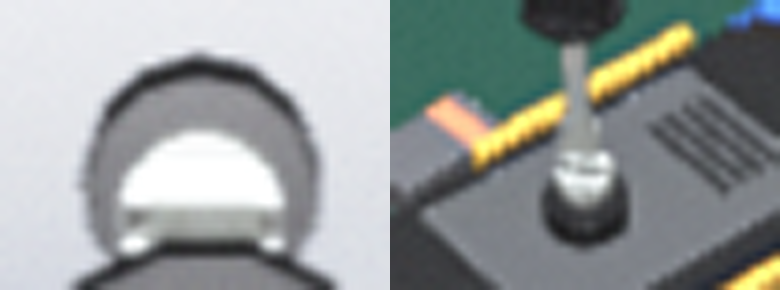

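Wrist crop: the blade edge hangs in front of the slot. The blade's front edge is at about crop row 207, and the slot ends show at rows 205–235 on both sides. By line of sight it is a few mm above and slightly toward +x. I check the grey levels numerically instead of viewing another picture.

```bash
python3 - <<'E'
from h import *
np.set_printoptions(linewidth=200)
for t in('w3','w5'):
  g=cv2.cvtColor(load(t)['pixels'],cv2.COLOR_RGB2GRAY); print(t); print('     ',np.arange(244,272))
  for r in range(176,202): print(r,g[r,244:272])
E
```

```text
w3
      [244 245 246 247 248 249 250 251 252 253 254 255 256 257 258 259 260 261 262 263 264 265 266 267 268 269 270 271]
176 [231 179  87 112 143 148 151 154 151 157 152 155 157 155 156 156 155 155 153 154 149 134 106  97 189 232 234 233]
177 [213 157 119 144 150 148 154 153 153 157 164 177 179 178 167 160 155 153 149 148 151 148 135 117 177 229 233 234]
178 [188 129 135 146 148 151 150 154 162 191 230 241 242 241 235 212 178 161 151 149 150 152 146 128 141 206 231 233]
179 [152 115 144 147 150 150 158 191 215 224 241 247 248 251 253 251 243 205 169 151 146 149 149 135 121 177 229 233]
180 [114 125 141 147 147 159 193 247 254 254 255 255 254 254 254 253 251 245 232 193 154 147 144 143 123 154 211 229]
181 [126 141 144 146 154 199 248 255 255 255 255 255 255 255 255 255 255 255 254 245 196 153 145 142 126 137 198 229]
182 [130 143 143 149 182 236 254 255 255 255 255 255 255 255 255 255 255 255 255 254 244 170 144 139 141 142 196 230]
183 [128 139 141 157 224 253 255 255 255 255 255 255 255 255 255 255 255 255 255 254 248 192 151 141 140 141 189 228]
184 [132 136 143 181 246 254 255 
[... 4581 characters left out ...]
6 129 145 193 222 209 179 156 130 127 130 135 138 137 136 134 133 131 134 151 167 190 176 134 130 146 189 219]
197 [140 129 166 241 253 242 167 102  61  57  57  60  63  63  63  58  60  55  64  91 191 237 212 136 133 178 212 218]
198 [183 141 132 167 175 135  79  56  48  50  48  51  50  52  52  50  53  53  51  55  94 128 120 110 145 195 219 222]
199 [201 154  77  59  62  61  74 102 118 120 120 125 128 126 127 126 125 127 124 103  76  52  50  61 127 188 214 220]
200 [124  76  43  54  75  99 124 131 133 135 136 133 135 135 136 136 136 134 133 129 120 100  74  55  66 104 150 194]
201 [ 57  58  75 102 122 128 131 133 137 134 135 133 134 135 136 132 134 134 134 136 131 129 117 101  78  60  69 102]
```

```bash
cat > slot.py <<'E'
import sys; from h import *
w=snap('wrist',sys.argv[1]); g=cv2.cvtColor(w['pixels'],cv2.COLOR_RGB2GRAY)
np.set_printoptions(linewidth=200); print('     ',np.r_[244:253,261:270])
for r in range(184,200): print(r,g[r,np.r_[244:253,261:270]],g[r,257])
E
python3 -m pendant '[-0.001,0,0,0,0,0.004,0,-0.002,0,0,0,0,0.008,0,-0.0026,0,0,0,0,0.008,0,-0.0026,0,0.001,0,0,0.008,0,-0.0026,0,0.002,0,0,0.008,0,-0.0026,0,0.003,0,0,0.008,0,-0.0026,0,0.004,0,0,0.008,0,-0.0026,0,0.004,0,0,0.008,0,-0.0026,0,0.004,0,0,0.008,0,-0.0026,0,0.004,0,0,0.008,0]'; python3 st.py; python3 slot.py w6
```

```text
clock: 9.77
eef_pos: [0.5679, 0.1832, 0.1928]
tool_rot: [-0.508, 0.861, -0.0, -0.0]
ft_force: [-0.4, -0.1, -1.6]
grip_width: 0.0256
grasp_force: 59.4
9.7667 tcp [0.5679 0.1832 0.1928] yaw_x -118.96 z [-0. -0. -1.] F [-0.3911 -0.0957 -1.6013] T [ 0.0307 -0.0197  0.0076] w 0.025584013990149455 g 59.35178875923157 j [ 0.312   0.4639  0.1608  1.2678 -0.     -0.7533]
      [244 245 246 247 248 249 250 251 252 261 262 263 264 265 266 267 268 269]
184 [119 139 141 142 140 144 150 168 214 160 151 143 143 144 141 141 123 100] 253
185 [133 139 141 145 141 154 183 217 232 200 178 153 143 139 140 140 129 104] 242
186 [136 139 138 140 157 200 247 254 254 254 247 198 155 142 139 140 137 117] 254
187 [133 135 140 152 209 242 253 255 255 255 253 237 194 152 137 136 136 128] 255
188 [132 135 139 171 240 254 255 255 255 255 255 254 240 178 140 137 134 132] 255
189 [134 137 154 233 254 255 255 255 255 255 255 255 254 243 163 134 135 136] 255
190 [131 137 190 249 255 255 255 255 255 255 255 255 254 245 183 140 134 131] 255
191 [130 146 226 253 254 255 255 255 255 255 255 255 254 250 201 140 133 131] 255
192 [129 140 200 229 220 221 225 230 235 236 235 234 226 209 176 134 128 131] 236
193 [129 137 182 184 139 140 163 178 183 186 184 174 159 179 180 135 128 128] 186
194 [126 130 152 154 116 129 157 174 169 172 175 166 143 156 160 133 126 127] 174
195 [127 125 132 138 145 153 165 170 165 162 165 164 154 168 158 131 130 136] 171
196 [123 125 151 216 238 221 175 156 133 132 137 159 206 217 171 125 125 157] 138
197 [145 134 190 248 253 244 167  99  68  57  60  97 196 228 186 134 144 188] 61
198 [177 137 160 188 180 135  81  53  48  51  53  53  91 119 113 115 169 212] 54
199 [200 149  90  75  63  56  74 100 116 126 123 104  72  52  48  77 141 194] 125
```

```bash
python3 -m pendant '[-0.001,0,0,0,0,0,0,-0.002,0,0,0,0,0,0,-0.002,0,0,0,0,0,0,-0.002,0,0.001,0,0,0,0,-0.002,0,0.002,0,0,0,0,-0.002,0,0.003,0,0,0,0,-0.002,0,0.004,0,0,0,0,-0.002,0,0.004,0,0,0,0,-0.002,0,0.004,0,0,0,0,-0.002,0,0.004,0,0,0,0]'; python3 st.py; python3 slot.py w7|tail -9
```

```text
clock: 10.65
eef_pos: [0.5683, 0.184, 0.1908]
tool_rot: [-0.508, 0.861, -0.0, -0.0]
ft_force: [-0.9, 0.1, -0.6]
grip_width: 0.0251
grasp_force: 59.4
10.65 tcp [0.5683 0.184  0.1908] yaw_x -118.96 z [-0. -0. -1.] F [-0.8754  0.0877 -0.6396] T [ 0.0004 -0.0424 -0.0272] w 0.025105869291830535 g 59.351529479026794 j [ 0.3132  0.4665  0.1597  1.264  -0.     -0.7522]
191 [130 152 241 254 254 255 255 255 255 251 252 252 251 244 202 139 127 131] 255
192 [128 143 205 223 196 195 210 218 215 198 196 194 186 203 192 139 130 131] 212
193 [127 135 186 182 127 129 158 173 175 174 172 164 148 181 184 136 127 132] 176
194 [122 136 179 182 133 136 162 171 169 172 170 160 143 159 160 133 125 127] 171
195 [127 125 150 186 203 204 192 173 162 164 166 169 175 190 171 133 126 130] 173
196 [121 126 175 238 250 241 200 156 130 127 135 161 228 237 192 132 123 147] 137
197 [142 130 194 249 254 245 175 102  63  61  65  97 199 224 166 124 135 180] 62
198 [182 142 142 172 179 135  80  58  51  50  51  56  92 107  99 111 167 209] 52
199 [202 162  92  70  65  59  74 102 116 125 121 104  73  49  48  74 138 195] 122
```

```bash
python3 -m pendant '[-0.001,0,0,0,0,0,0,-0.0012,0,0,0,0,0,0,-0.0012,0,0.001,0,0,0,0,-0.0012,0,0.002,0,0,0,0,-0.0012,0,0.003,0,0,0,0,-0.0012,0,0.004,0,0,0,0,-0.0012,0,0.004,0,0,0,0,-0.0012,0,0.004,0,0,0,0,-0.0012,0,0.004,0,0,0,0,-0.0012,0,0.004,0,0,0,0]'; python3 st.py; python3 slot.py w8|tail -9
```

```text
clock: 11.53
eef_pos: [0.5686, 0.1846, 0.1888]
tool_rot: [-0.508, 0.861, -0.0, 0.0]
ft_force: [0.1, -0.1, -1.1]
grip_width: 0.0254
grasp_force: 59.4
11.5333 tcp [0.5686 0.1846 0.1888] yaw_x -118.96 z [ 0.  0. -1.] F [ 0.0883 -0.1171 -1.0824] T [ 0.0595  0.019  -0.0208] w 0.025414688669719073 g 59.35136675834656 j [ 0.3138  0.4685  0.1576  1.2599  0.     -0.7514]
191 [130 151 239 254 254 255 255 255 254 252 251 251 252 248 223 144 129 129] 251
192 [125 137 183 205 194 199 210 217 212 198 195 193 182 187 168 137 128 129] 197
193 [128 129 151 146 120 128 152 172 173 173 170 162 141 150 154 131 128 129] 171
194 [119 125 146 148 126 140 160 174 167 171 171 162 143 148 150 128 128 130] 171
195 [124 125 150 183 202 203 191 172 161 164 166 170 174 168 146 128 125 134] 170
196 [122 133 193 243 250 241 199 154 132 129 136 161 229 238 197 133 126 155] 136
197 [138 135 197 249 254 245 173 102  63  59  66  99 202 233 191 134 142 187] 62
198 [184 141 143 190 192 139  80  55  52  56  49  55  94 121 109 116 169 209] 52
199 [200 150  81  79  76  60  76 101 119 125 122 102  70  55  50  73 140 193] 124
```

```bash
python3 -m pendant '[-0.001,0,0,0,0,0,0,-0.0012,0,0,0,0,0,0,-0.0012,0,0.001,0,0,0,0,-0.0012,0,0.002,0,0,0,0,-0.0012,0,0.003,0,0,0,0,-0.0012,0,0.004,0,0,0,0,-0.0012,0,0.004,0,0,0,0,-0.0012,0,0.004,0,0,0,0,-0.0012,0,0.004,0,0,0,0,-0.0012,0,0.004,0,0,0,0]'; python3 st.py; python3 slot.py w9|tail -9
```

```text
clock: 12.42
eef_pos: [0.5689, 0.1851, 0.1868]
tool_rot: [-0.508, 0.861, 0.0, 0.0]
ft_force: [0.1, -0.1, -1.4]
grip_width: 0.0255
grasp_force: 59.4
12.4167 tcp [0.5689 0.1851 0.1868] yaw_x -118.96 z [ 0.      0.0001 -1.    ] F [ 0.1224 -0.0894 -1.4283] T [ 0.0051 -0.0113 -0.0133] w 0.025502515855024194 g 59.35063183307648 j [ 0.3146  0.4706  0.1556  1.2558  0.0001 -0.7508]
191 [132 155 242 254 255 254 255 255 254 251 252 251 251 249 224 145 127 131] 251
192 [131 161 198 207 195 190 210 218 213 196 194 191 184 185 174 139 128 128] 196
193 [131 158 174 154 119 126 154 172 174 173 171 164 144 148 168 154 127 127] 171
194 [122 134 152 145 119 129 154 168 171 171 172 161 143 146 155 133 124 128] 173
195 [124 130 170 186 169 164 165 167 163 165 163 171 170 166 146 127 128 128] 171
196 [126 137 204 244 249 239 194 157 131 128 135 163 227 239 196 131 120 153] 137
197 [144 137 222 252 254 246 173 101  61  55  63 100 202 232 193 130 128 176] 63
198 [178 136 152 196 194 137  81  57  50  50  51  57  90 117 109 105 160 209] 52
199 [199 150  78  76  75  61  74 103 118 127 119 103  72  53  54  73 137 192] 124
```

```bash
python3 -m pendant '[-0.001,0,0,0,0,0,0,-0.0014,0,0,0,0,0,0,-0.0014,0,0.001,0,0,0,0,-0.0014,0,0.002,0,0,0,0,-0.0014,0,0.003,0,0,0,0,-0.0014,0,0.004,0,0,0,0,-0.0014,0,0.004,0,0,0,0,-0.0014,0,0.004,0,0,0,0,-0.0014,0,0.004,0,0,0,0,-0.0014,0,0.004,0,0,0,0]'; python3 st.py; python3 slot.py w10|tail -9
```

```text
clock: 13.3
eef_pos: [0.5693, 0.1857, 0.1848]
tool_rot: [-0.508, 0.861, -0.0, 0.0]
ft_force: [-0.2, 0.3, -1.6]
grip_width: 0.0254
grasp_force: 59.4
13.3 tcp [0.5693 0.1857 0.1848] yaw_x -118.96 z [ 0.0001  0.     -1.    ] F [-0.1987  0.2631 -1.5723] T [ 0.0008  0.0281 -0.0206] w 0.025384558662919995 g 59.35186743736267 j [ 0.3153  0.4727  0.1538  1.2517 -0.     -0.75  ]
191 [131 168 233 249 251 251 251 252 251 252 252 251 251 250 230 148 127 132] 251
192 [130 163 192 186 170 174 190 202 202 197 194 189 181 188 189 161 126 131] 196
193 [126 158 176 149 119 122 154 172 173 174 170 161 140 153 176 159 134 127] 174
194 [129 158 172 148 120 127 157 172 171 174 171 164 142 149 171 157 129 126] 171
195 [123 135 180 190 175 172 171 171 165 161 167 169 178 177 157 136 122 127] 172
196 [127 138 224 249 250 241 194 153 133 131 134 165 240 249 218 137 123 155] 138
197 [143 133 203 250 254 246 170  98  64  60  62 100 210 236 199 128 130 177] 62
198 [174 130 141 193 196 136  79  55  53  51  48  54  93 117 106 107 164 207] 51
199 [185 129  77  77  76  62  76 101 120 120 122 102  73  54  49  72 138 193] 126
```

```bash
python3 -m pendant '[-0.0005,0,0,0,0,0,0,-0.001,0,0,0,0,0,0,-0.0012,0,0.001,0,0,0,0,-0.0012,0,0.002,0,0,0,0,-0.0012,0,0.003,0,0,0,0,-0.0012,0,0.004,0,0,0,0,-0.0012,0,0.004,0,0,0,0,-0.0012,0,0.004,0,0,0,0,-0.0012,0,0.004,0,0,0,0,-0.0012,0,0.004,0,0,0,0]'; python3 st.py; python3 slot.py w11|tail -9; python3 - <<'E'
from h import *
np.set_printoptions(linewidth=200)
b=snap('side','side11'); g=cv2.cvtColor(b['pixels'],cv2.COLOR_RGB2GRAY)
print('    ',np.arange(232,250))
for r in range(116,148): print(r,g[r,232:250])
E
```

```text
clock: 14.18
eef_pos: [0.5696, 0.1862, 0.1831]
tool_rot: [-0.508, 0.861, -0.0, 0.0]
ft_force: [-0.4, 0.6, 1.3]
grip_width: 0.0254
grasp_force: 59.7
14.1833 tcp [0.5696 0.1862 0.1831] yaw_x -118.96 z [ 0.0003  0.0001 -1.    ] F [-0.3963  0.6203  1.2763] T [-0.0106  0.2425  0.0089] w 0.02535713110074387 g 59.67534005641937 j [ 0.316   0.4746  0.1519  1.2478  0.     -0.7493]
191 [133 168 235 250 251 251 251 252 251 240 241 240 239 238 218 167 132 127] 240
192 [130 165 179 167 167 173 194 199 201 180 181 172 160 151 165 157 130 127] 184
193 [134 182 179 125 116 120 154 172 173 169 167 162 139 121 153 156 133 126] 169
194 [129 157 162 123 113 130 158 168 169 171 168 163 142 129 154 153 128 126] 172
195 [124 137 180 194 186 181 180 171 163 163 165 172 201 219 186 140 127 119] 171
196 [124 146 239 254 254 250 214 156 133 130 135 167 243 253 239 146 122 134] 137
197 [144 144 231 253 254 248 166  80  60  58  66 112 218 246 227 140 123 171] 62
198 [169 131 168 211 196 141  75  48  46  54  52  64 101 134 120 103 136 195] 52
199 [186 130  86  88  77  65  78 102 120 126 124 107  74  62  53  56 12
[... 1867 characters left out ...]
39 [130 132 130  77  56  57  59  72  91  88  75  61  54  54  68 134 133 132]
140 [132 131 128  84  40  50  50  61  62  61  58  53  51  39  62 136 132 129]
141 [128 132 131 102  42  37  43  58  64  74  58  36  38  36  73 135 130 130]
142 [129 131 131 123  78  34  32  42  42  49  39  34  36  60 102 132 130 130]
143 [131 130 132 132 119  78  52  40  38  38  42  52  89 120 130 131 131 129]
144 [127 129 131 130 133 123 118  99  81  82 103 122 126 132 132 130 130 131]
145 [132 129 130 130 132 132 133 128 127 125 129 133 131 130 130 130 131 130]
146 [131 130 131 130 129 128 130 130 132 132 130 130 130 131 131 130 131 130]
147 [129 131 130 129 131 127 129 127 132 130 129 130 131 130 129 131 131 131]
```

```bash
python3 -m pendant '[0,0,0.0005,0,0,0,0,0,0,0.001,0,0,0,0,0,0,0.0015,0,0,0,0,0,0,0.002,0,0,0,0,0,0,0.002,0,0,0,0,0,0,0.002,0,0,0,0,0,0,0.002,0,0,0,0,0,0,0.002,0,0,0,0,0,0,0.002,0,0,0,0,0,0,0.002,0,0,0,0]'; python3 st.py; python3 slot.py w12|tail -9; python3 -m pendant '[-0.001,0,0,0,0,0,0,-0.002,0,0,0,0,0,0,-0.002,0,0,0,0,0,0,-0.002,0,0,0,0,0,0,-0.002,0,0,0,0,0,0,-0.002,0,0,0,0,0,0,-0.002,0,0,0,0,0,0,-0.002,0,0,0,0,0,0,-0.002,0,0,0,0,0,0,-0.002,0,0,0,0,0,0]'; python3 st.py; python3 slot.py w13|tail -9
```

```text
clock: 15.12
eef_pos: [0.5697, 0.1863, 0.1819]
tool_rot: [-0.508, 0.861, -0.0, 0.0]
ft_force: [-0.8, -0.5, 2.6]
grip_width: 0.0256
grasp_force: 60.0
15.1167 tcp [0.5697 0.1863 0.1819] yaw_x -118.96 z [ 0.0003  0.0001 -1.    ] F [-0.7668 -0.4698  2.5653] T [ 0.0124  0.2759 -0.0162] w 0.02556116957876344 g 59.99657213687897 j [ 0.316   0.4754  0.1502  1.2453  0.     -0.7493]
191 [135 165 234 250 251 251 251 252 251 241 240 240 240 237 220 169 135 129] 240
192 [131 160 176 172 167 173 190 203 198 180 179 175 161 154 190 186 135 129] 181
193 [129 157 152 118 115 124 155 172 172 168 171 159 136 117 155 162 132 126] 172
194 [126 158 169 144 120 130 155 169 171 169 172 162 143 129 151 152 127 126] 170
195 [122 137 183 199 189 182 176 171 160 162 170 174 200 216 185 141 124 122] 171
196 [123 143 238 254 254 249 215 157 130 128 133 170 242 253 237 143 123 125] 136
197 [117 140 230 253 254 247 167  81  57  56  63 114 217 247 226 138 120 149] 62
198 [132 125 170 208 197 137  75  47  50  54  50  59 100 131 121 111 126 178] 48
199 [171 114  84  86  74  67  79  98 119 124 123 103  76  59  52  64 1
[... 420 characters left out ...]
3 202 199 200 198 196 194 186 162 134 129] 202
192 [135 183 180 124 114 125 155 167 169 168 167 158 132 122 149 159 133 125] 169
193 [129 161 154 116 112 128 156 169 169 170 172 162 135 125 153 155 133 124] 173
194 [126 133 142 144 146 154 165 173 165 169 172 171 165 169 164 138 127 125] 173
195 [123 134 206 239 238 230 197 173 158 163 163 181 220 237 209 138 123 118] 172
196 [124 144 239 254 254 251 226 168 111 104 128 185 245 253 238 150 122 133] 110
197 [131 134 212 251 252 234 163  86  52  51  56  97 175 216 179 126 125 172] 52
198 [162 117 129 181 180 119  80  60  61  66  66  59  68  86  86  87 129 187] 65
199 [158  81  62  70  79  73 102 122 122 126 121 114  86  59  43  49  76 142] 126
```

The blade is in the slot: the sideways nudge met about 3.4 N from the slot wall, and contact began near TCP z≈0.1833. I ease off the wall and press toward the stop.

```bash
python3 -m pendant '[0.001,0,0,0,0,0,0,0.001,0,0.0005,0,0,0,0,0.001,0,0.001,0,0,0,0,0.001,0,0.0015,0,0,0,0,0.001,0,0.002,0,0,0,0,0.001,0,0.0025,0,0,0,0,0.001,0,0.0025,0,0,0,0,0.001,0,0.0025,0,0,0,0,0.001,0,0.0025,0,0,0,0,0.001,0,0.0025,0,0,0,0]'; python3 st.py; python3 -m pendant '[0,0,0.0006,0,0,0,0,0,0,0.001,0,0,0,0,0,0,0.001,0,0,0,0,0,0,0.001,0,0,0,0,0,0,0.001,0,0,0,0,0,0,0.001,0,0,0,0,0,0,0.001,0,0,0,0,0,0,0.001,0,0,0,0,0,0,0.001,0,0,0,0,0,0,0.001,0,0,0,0]'; python3 st.py
```

```text
clock: 16.88
eef_pos: [0.5698, 0.1867, 0.1809]
tool_rot: [-0.508, 0.861, -0.0, 0.0]
ft_force: [-2.2, -2.3, 5.6]
grip_width: 0.0254
grasp_force: 60.1
16.8833 tcp [0.5698 0.1867 0.1809] yaw_x -118.96 z [ 0.0003  0.0001 -1.    ] F [-2.1504 -2.2866  5.6351] T [-0.7476  0.713  -0.0668] w 0.025414161538928347 g 60.11007070541382 j [ 0.3166  0.4766  0.1493  1.2432 -0.     -0.7487]
clock: 17.72
eef_pos: [0.5698, 0.1867, 0.1805]
tool_rot: [-0.508, 0.861, -0.0, 0.0]
ft_force: [-3.1, -2.4, 6.7]
grip_width: 0.0254
grasp_force: 60.2
17.7167 tcp [0.5698 0.1867 0.1805] yaw_x -118.96 z [ 0.0005  0.0001 -1.    ] F [-3.1381 -2.4247  6.7353] T [-0.8244  0.8309  0.0088] w 0.02540014452746732 g 60.24778604507446 j [ 0.3166  0.4768  0.1486  1.2421 -0.     -0.7487]
```

```bash
python3 -m pendant '[0.0008,0,0,0,0,0,0,0.0012,0,0.0005,0,0,0,0,0.0012,0,0.001,0,0,0,0,0.0012,0,0.0012,0,0,0,0,0.0012,0,0.0012,0,0,0,0,0.0012,0,0.0012,0,0,0,0,0.0012,0,0.0012,0,0,0,0,0.0012,0,0.0012,0,0,0,0,0.0012,0,0.0012,0,0,0,0,0.0012,0,0.0012,0,0,0,0]'; python3 st.py; python3 -m pendant '[0,0,0.0006,0,0,0,0,0,0,0.0008,0,0,0,0,0,0,0.0008,0,0,0,0,0,0,0.0008,0,0,0,0,0,0,0.0008,0,0,0,0,0,0,0.0008,0,0,0,0,0,0,0.0008,0,0,0,0,0,0,0.0008,0,0,0,0,0,0,0.0008,0,0,0,0,0,0,0.0008,0,0,0,0]'; python3 st.py
```

```text
clock: 18.55
eef_pos: [0.5697, 0.1865, 0.1802]
tool_rot: [-0.508, 0.861, 0.0, 0.001]
ft_force: [-2.8, -2.1, 6.8]
grip_width: 0.0252
grasp_force: 60.4
18.55 tcp [0.5697 0.1865 0.1802] yaw_x -118.95 z [ 0.0011  0.001  -1.    ] F [-2.8202 -2.1223  6.7928] T [-0.6327  0.8057 -0.009 ] w 0.025221434924358195 g 60.42699873447418 j [ 0.3161  0.476   0.1466  1.2401  0.0006 -0.7494]
clock: 19.38
eef_pos: [0.5698, 0.1865, 0.18]
tool_rot: [-0.508, 0.861, 0.0, 0.001]
ft_force: [-2.4, -2.1, 8.0]
grip_width: 0.0254
grasp_force: 60.5
19.3833 tcp [0.5698 0.1865 0.18  ] yaw_x -118.95 z [ 0.0012  0.001  -1.    ] F [-2.3818 -2.1399  7.9573] T [-0.6286  0.779  -0.0292] w 0.025446155946274713 g 60.499250292778015 j [ 0.3161  0.4761  0.1461  1.2393  0.0006 -0.7494]
```

```bash
python3 -m pendant '[0,0,0.0006,0,0,0,0,0,0,0.001,0,0,0,0,0,0,0.001,0,0,0,0,0,0,0.001,0,0,0,0,0,0,0.001,0,0,0,0,0,0,0.001,0,0,0,0,0,0,0.001,0,0,0,0,0,0,0.001,0,0,0,0,0,0,0.001,0,0,0,0,0,0,0.001,0,0,0,0]'; python3 st.py;  python3 -m pendant '[0,0,0.0006,0,0,0,0,0,0,0.001,0,0,0,0,0,0,0.001,0,0,0,0,0,0,0.001,0,0,0,0,0,0,0.001,0,0,0,0,0,0,0.001,0,0,0,0,0,0,0.001,0,0,0,0,0,0,0.001,0,0,0,0,0,0,0.001,0,0,0,0,0,0,0.001,0,0,0,0]'; python3 st.py
```

```text
clock: 20.22
eef_pos: [0.5698, 0.1865, 0.1796]
tool_rot: [-0.508, 0.861, 0.0, 0.001]
ft_force: [-2.5, -2.0, 8.3]
grip_width: 0.0254
grasp_force: 60.6
20.2167 tcp [0.5698 0.1865 0.1796] yaw_x -118.95 z [ 0.0013  0.0011 -1.    ] F [-2.4975 -1.973   8.2759] T [-0.6587  0.9357 -0.0004] w 0.025423968853743473 g 60.586976408958435 j [ 0.3161  0.4762  0.1453  1.2383  0.0006 -0.7494]
clock: 21.05
eef_pos: [0.5698, 0.1865, 0.1793]
tool_rot: [-0.508, 0.861, 0.0, 0.001]
ft_force: [-4.2, -1.2, 10.1]
grip_width: 0.0256
grasp_force: 60.8
21.05 tcp [0.5698 0.1865 0.1793] yaw_x -118.95 z [ 0.0015  0.0012 -1.    ] F [-4.25   -1.204  10.0703] T [-0.6861  0.9714  0.0246] w 0.025598787396321654 g 60.78231632709503 j [ 0.3161  0.4763  0.1447  1.2374  0.0007 -0.7494]
```

```bash
python3 -m pendant '[0,0,0.0005,0,0,0.01,0,0,0,0.001,0,0,0.03,0,0,0,0.001,0,0,0.05,0,0,0,0.001,0,0,0.07,0,0,0,0.001,0,0,0.09,0,0,0,0.001,0,0,0.11,0,0,0,0.001,0,0,0.13,0,0,0,0.001,0,0,0.15,0,0,0,0.001,0,0,0.15,0,0,0,0.001,0,0,0.15,0]'; python3 st.py; python3 slot.py w14|tail -9
```

```text
clock: 21.88
eef_pos: [0.5709, 0.1861, 0.1794]
tool_rot: [-0.293, 0.956, -0.0, 0.002]
ft_force: [-1.5, -3.6, 9.3]
grip_width: 0.0255
grasp_force: 60.6
21.8833 tcp [0.5709 0.1861 0.1794] yaw_x -145.98 z [ 0.0042  0.0003 -1.    ] F [-1.5197 -3.5865  9.3246] T [-1.0408  0.3907  0.0547] w 0.025503684110121213 g 60.62480628490448 j [ 0.3156  0.4764  0.1448  1.2352 -0.001  -0.2782]
191 [138 223 243 238 239 239 232 228 226 168 162 156 157 186 179 137 128 129] 199
192 [127 187 195 151 140 156 170 177 176 168 164 153 138 181 183 135 126 130] 172
193 [118 155 149 109 104 126 152 172 172 174 176 158 139 180 181 133 127 126] 173
194 [122 142 140 112 113 135 161 169 167 172 171 173 189 204 180 130 126 124] 175
195 [116 123 157 186 194 188 177 171 162 161 171 205 247 251 224 137 123 124] 171
196 [115 136 237 254 254 250 223 168 108 106 132 211 251 250 206 131 121 130] 113
197 [115 130 228 253 252 235 165  85  55  51  64 128 220 228 167 124 121 171] 51
198 [113 113 134 189 184 116  74  58  61  69  65  70  96 111  90 100 145 201] 63
199 [122  67  51  67  73  71  98 115 120 125 122 115  88  61  48  51 109 178] 124
```

The slot follows the blade, so the screw is turning. I continue.

```bash
python3 -m pendant '[0,0,0.0008,0,0,0.01,0,0,0,0.0008,0,0,0.03,0,0,0,0.0008,0,0,0.05,0,0,0,0.0008,0,0,0.07,0,0,0,0.0008,0,0,0.09,0,0,0,0.0008,0,0,0.11,0,0,0,0.0008,0,0,0.13,0,0,0,0.0008,0,0,0.15,0,0,0,0.0008,0,0,0.15,0,0,0,0.0008,0,0,0.15,0]'; python3 st.py; python3 slot.py w15|tail -11
```

```text
clock: 22.77
eef_pos: [0.5715, 0.1853, 0.1793]
tool_rot: [-0.061, 0.998, -0.001, 0.003]
ft_force: [-1.1, -5.3, 11.0]
grip_width: 0.025
grasp_force: 60.7
22.7667 tcp [0.5715 0.1853 0.1793] yaw_x -173.01 z [ 0.0057 -0.0015 -1.    ] F [-1.0555 -5.3169 10.989 ] T [-1.5178  0.1972  0.0314] w 0.025024666920472918 g 60.72522819042206 j [ 0.315   0.4763  0.1446  1.2341 -0.0032  0.193 ]
189 [133 227 254 255 255 255 255 255 255 255 255 255 254 242 154 124 126 127] 255
190 [159 241 254 255 255 255 255 255 255 254 251 247 246 234 169 126 128 126] 255
191 [163 245 254 255 255 254 252 251 247 183 172 155 158 195 186 132 122 124] 216
192 [150 194 201 187 187 190 196 203 199 166 167 140 122 182 187 130 120 121] 177
193 [142 163 136 103 102 134 166 177 175 174 171 154 131 155 156 126 115 117] 176
194 [119 143 135  98 100 128 164 172 170 174 176 173 181 170 140 116 117 116] 175
195 [115 165 176 146 151 159 171 168 162 166 177 222 249 243 165 119 114 115] 168
196 [108 149 218 241 241 224 174 140 111 105 134 215 250 245 168 119 114 136] 111
197 [112 188 247 254 254 244 159  74  49  48  66 122 197 189 129 113 129 181] 54
198 [111 145 190 211 200 139  78  59  62  67  62  60  81  82  81 102 168 216] 66
199 [ 87  82  80  84  77  75  96 115 118 124 125 112  77  51  50  71 141 204] 127
```

```bash
python3 -m pendant '[0,-0.001,0.0002,0,0,0.01,0,0,-0.0015,0.0004,0,0,0.03,0,0,-0.002,0.0004,0,0,0.05,0,0,-0.002,0.0004,0,0,0.07,0,0,-0.002,0.0004,0,0,0.09,0,0,-0.002,0.0004,0,0,0.11,0,0,-0.002,0.0004,0,0,0.13,0,0,-0.002,0.0004,0,0,0.15,0,0,-0.002,0.0004,0,0,0.15,0,0,-0.002,0.0004,0,0,0.15,0]'; python3 st.py; python3 slot.py w16|tail -11
```

```text
clock: 23.65
eef_pos: [0.5715, 0.1847, 0.1793]
tool_rot: [0.174, 0.985, 0.0, 0.003]
ft_force: [-1.0, -5.0, 10.7]
grip_width: 0.0253
grasp_force: 60.9
23.65 tcp [0.5715 0.1847 0.1793] yaw_x 160.0 z [ 0.0056 -0.0005 -1.    ] F [-0.9881 -4.9748 10.7182] T [-1.3255  0.2855  0.0447] w 0.025344968822239012 g 60.90820133686066 j [ 0.3137  0.4759  0.1439  1.2336 -0.0022  0.6627]
189 [183 250 255 255 255 255 255 255 255 255 254 248 199 131 117 121 119 134] 255
190 [226 254 255 255 255 255 255 255 255 255 255 251 208 126 117 116 120 125] 255
191 [247 255 255 255 255 255 255 255 255 234 212 210 192 131 119 120 120 141] 254
192 [251 255 255 255 255 255 255 254 253 172 164 173 181 151 121 116 119 158] 210
193 [251 254 249 239 231 221 223 223 212 176 178 163 162 151 119 114 115 159] 182
194 [184 177 148 130 123 141 170 183 179 178 180 171 174 153 114 111 116 179] 182
195 [163 128  95  84  88 130 166 173 169 176 181 199 200 159 115 111 113 183] 180
196 [163 158 100  95 106 148 171 158 142 144 165 215 228 182 120 111 129 189] 144
197 [128 156 171 179 188 189 147  81  69  66  83 121 141 124 108 117 161 210] 65
198 [156 235 251 244 168 106  75  49  52  54  52  55  57  60  80 125 187 221] 55
199 [142 193 195 144  79  68  83 101 115 130 124  97  59  46  46  84 149 203] 128
```

```bash
python3 -m pendant '[0,-0.001,0.0002,0,0,0.01,0,-0.0006,-0.0018,0.0004,0,0,0.03,0,-0.0006,-0.0018,0.0004,0,0,0.05,0,-0.0006,-0.0018,0.0004,0,0,0.07,0,-0.0006,-0.0018,0.0004,0,0,0.09,0,-0.0006,-0.0018,0.0004,0,0,0.11,0,-0.0006,-0.0018,0.0004,0,0,0.12,0,-0.0006,-0.0018,0.0004,0,0,0.12,0,-0.0006,-0.0018,0.0004,0,0,0.12,0,-0.0006,-0.0018,0.0004,0,0,0.12,0]'; python3 st.py; python3 slot.py w17|tail -11
```

```text
clock: 24.53
eef_pos: [0.5715, 0.1839, 0.1793]
tool_rot: [0.355, 0.935, 0.001, 0.003]
ft_force: [-1.1, -4.6, 10.7]
grip_width: 0.0252
grasp_force: 60.9
24.5333 tcp [0.5715 0.1839 0.1793] yaw_x 138.42 z [ 0.0058 -0.0001 -1.    ] F [-1.0763 -4.5575 10.7237] T [-1.2689  0.4384  0.0298] w 0.025219849749758806 g 60.91829717159271 j [ 0.3123  0.4752  0.1427  1.2328 -0.0019  1.0379]
189 [171 249 255 255 255 255 255 255 255 255 253 214 135 116 115 116 107 172] 255
190 [231 254 255 255 255 255 255 255 255 255 250 202 164 117 112 111 106 150] 255
191 [249 255 255 255 255 255 255 255 255 194 170 192 188 126 110 112 107 134] 255
192 [253 255 255 255 255 255 255 255 255 140 147 187 183 122 109 112 112 155] 241
193 [254 255 255 255 255 254 249 242 241 181 181 194 170 116 106 106 109 152] 198
194 [254 255 255 254 249 228 198 195 196 184 184 189 161 113 106 107 109 174] 187
195 [239 238 222 179 147 149 169 185 177 185 189 217 204 131 105 106 121 188] 181
196 [189 140 112  87  88 126 164 164 138 173 179 207 198 145 109 109 147 202] 144
197 [171 151  89  79  80 116 147 114  66  82 104 175 178 117 101 105 153 204] 66
198 [112 106  86  73  52  60  71  64  54  58  63  88  86  69  82  99 164 216] 58
199 [ 90  89  73  49  43  50  71 101 117 136 129 104  68  51  49  75 142 196] 132
```

```bash
python3 - <<'E'
from h import *
w=load('w17');f=lambda im,u,v,s:cv2.resize(im[v:v+s*29//39,u:u+s],(390,290),interpolation=cv2.INTER_CUBIC)
b=snap('side','side17')
cv2.imwrite('pics/c17.png',np.hstack([f(w['pixels'],232,168,48),f(w['pixels'],100,80,312)])[:,:,::-1])
E
```

```text
(no output)
```

View pics/c17.png

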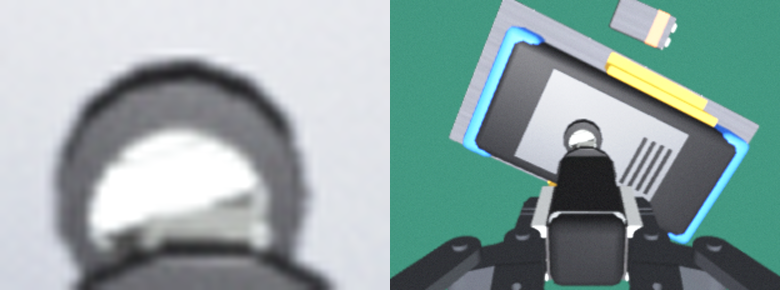

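The slot now lies about 138° clockwise of the meter's x axis: it is 16° counter-clockwise in the image, and the meter axis is 26° clockwise. That gives q≈2.4, fully home. I add a small extra twist for safety and then lift straight up.

```bash
python3 -m pendant '[0,0,0,0,0,0.01,0,0,0,0,0,0,0.02,0,0,0,0,0,0,0.03,0,0,0,0,0,0,0.03,0,0,0,0,0,0,0.03,0,0,0,0,0,0,0.03,0,0,0,0,0,0,0.02,0,0,0,0,0,0,0.0,0,0,0,0,0,0,-0.01,0,0,0,0,0,0,-0.02,0]'; python3 st.py; python3 -m pendant '[0,0,-0.006,0,0,0,0,0,0,-0.012,0,0,0,0,0,0,-0.02,0,0,0,0,0,0,-0.04,0,0,0,0,0,0,-0.07,0,0,0,0,0,0,-0.1,0,0,0,0,0,0,-0.13,0,0,0,0,0,0,-0.15,0,0,0,0,0,0,-0.15,0,0,0,0,0,0,-0.15,0,0,0,0]'; python3 st.py; python3 rel.py 0.52 0.02 0.275 120; python3 - <<'E'
from h import *
w=snap('wrist','w18'); b=snap('side','side18')
f=lambda im,u,v,s:cv2.resize(im[v:v+s*29//39,u:u+s],(390,290),interpolation=cv2.INTER_CUBIC)
cv2.imwrite('pics/c18.png',np.hstack([f(w['pixels'],200,110,120),f(b['pixels'],190,60,120)])[:,:,::-1])
E
```

```text
clock: 25.47
eef_pos: [0.5716, 0.1842, 0.1793]
tool_rot: [0.325, 0.946, 0.001, 0.003]
ft_force: [-0.4, -3.8, 11.1]
grip_width: 0.0254
grasp_force: 61.0
25.4667 tcp [0.5716 0.1842 0.1793] yaw_x 142.11 z [ 0.006   0.0006 -1.    ] F [-0.4413 -3.7719 11.1421] T [-1.019   0.2806 -0.0358] w 0.025381948906508574 g 60.95569431781769 j [ 0.3123  0.4753  0.1428  1.2324 -0.0013  0.9736]
clock: 26.3
eef_pos: [0.5697, 0.1846, 0.2519]
tool_rot: [0.325, 0.946, 0.0, 0.0]
ft_force: [0.5, -0.6, -1.1]
grip_width: 0.0253
grasp_force: 59.4
26.3 tcp [0.5697 0.1846 0.2519] yaw_x 142.06 z [ 0.0004  0.0008 -1.    ] F [ 0.4528 -0.631  -1.0955] T [0.0189 0.0023 0.0352] w 0.02533455009685462 g 59.443239569664 j [0.3131 0.4419 0.2811 1.4093 0.0006 0.9753]
rel [-0.1241 -0.3207 -0.0465] [ 3.000e-04 -1.000e-04  1.226e-01] dist 0.174
```

View pics/c18.png

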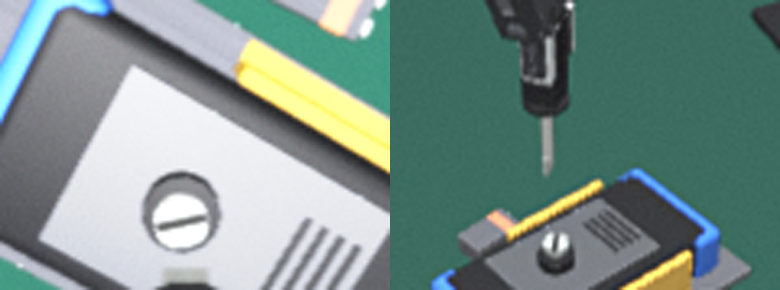

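The released screw's slot reads about 139° from the meter's x axis, so it is home. The driver hangs straight in the gripper. Next I go back to the stand.

```bash
python3 -m pendant '[0,0,-0.02,0,0,0.01,0,-0.02,-0.05,-0.046,0,0,0.02,0,-0.04,-0.1,-0.046,0,0,0.04,0,-0.06,-0.16,-0.046,0,0,0.06,0,-0.08,-0.22,-0.046,0,0,0.08,0,-0.1,-0.27,-0.046,0,0,0.1,0,-0.124,-0.32,-0.046,0,0,0.12,0,-0.124,-0.32,-0.046,0,0,0.12,0,-0.124,-0.32,-0.046,0,0,0.12,0,-0.124,-0.32,-0.046,0,0,0.12,0]'; python3 st.py; python3 rel.py 0.5225 -0.159 0.255 105
```

```text
clock: 27.23
eef_pos: [0.5199, 0.0201, 0.274]
tool_rot: [0.497, 0.868, -0.0, -0.001]
ft_force: [0.4, 0.7, -1.6]
grip_width: 0.0256
grasp_force: 59.6
27.2333 tcp [0.5199 0.0201 0.274 ] yaw_x 120.45 z [-0.0012  0.0006 -1.    ] F [ 0.3741  0.6734 -1.5942] T [ 0.066  -0.0147 -0.0132] w 0.025636504713894767 g 59.613693952560425 j [0.0383 0.2752 0.0971 1.3938 0.0006 1.0777]
rel [-0.3115 -0.1769  0.0379] [-0.0003 -0.0003  0.0858] dist 0.18
```

```bash
python3 -m pendant '[-0.05,-0.03,0,0,0,0.01,0,-0.1,-0.06,0.01,0,0,0.02,0,-0.16,-0.09,0.02,0,0,0.04,0,-0.22,-0.12,0.03,0,0,0.06,0,-0.27,-0.15,0.038,0,0,0.08,0,-0.311,-0.177,0.038,0,0,0.086,0,-0.311,-0.177,0.038,0,0,0.086,0,-0.311,-0.177,0.038,0,0,0.086,0,-0.311,-0.177,0.038,0,0,0.086,0,-0.311,-0.177,0.038,0,0,0.086,0]'; python3 st.py; python3 - <<'E'
from h import *
np.set_printoptions(linewidth=220,precision=4,suppress=True)
o=bot.get_obs();M=R.from_quat(o['tool_rot']).as_matrix()
w=snap('wrist','w19'); g=cv2.cvtColor(w['pixels'],cv2.COLOR_RGB2GRAY)
print('tip expected',proj(w,o['eef_pos']+M@[0,0,.114]),'hole',proj(w,[.5225,-.159,.06]),'dish seen at',)
print('    ',np.arange(244,272,1))
for r in range(150,202,2): print(r,g[r,244:272])
# stand's wooden top: colour mask -> square
hsv=cv2.cvtColor(w['pixels'],cv2.COLOR_RGB2HSV); m=((hsv[...,0]>8)&(hsv[...,0]<25)&(hsv[...,1]>70)&(hsv[...,2]>150)).astype(np.uint8)
c=max(cv2.findContours(m,0,2)[0],key=cv2.contourArea); r=cv2.minAreaRect(c); print(r); B=np.array([atz(w,*q,.06) for q in cv2.boxPoints(r)]);print(B,B.mean(0))
E
```

```text
clock: 28.07
eef_pos: [0.5229, -0.1575, 0.2556]
tool_rot: [0.608, 0.794, 0.0, -0.0]
ft_force: [-0.8, -0.4, -1.5]
grip_width: 0.0251
grasp_force: 59.6
28.0667 tcp [ 0.5229 -0.1575  0.2556] yaw_x 105.1 z [-0.0003  0.0006 -1.    ] F [-0.7979 -0.3738 -1.4871] T [-0.0474 -0.0349  0.0027] w 0.025136448050464118 g 59.57214832305908 j [-0.2927  0.3332  0.1294  1.3674  0.0004  1.0144]
tip expected (np.float64(257.193543665634), np.float64(195.36029388521564)) hole (np.float64(256.50517275474385), np.float64(175.38855424729482)) dish seen at
     [244 245 246 247 248 249 250 251 252 253 254 255 256 257 258 259 260 261 262 263 264 265 266 267 268 269 270 271]
150 [231 234 239 239 240 237 236 234 234 233 232 232 234 238 239 240 241 241 240 240 237 236 235 236 239 241 244 245]
152 [230 234 238 240 238 237 236 233 236 233 234 233 234 235 237 240 241 240 240 239 239 236 235 235 239 242 245 245]
154 [230 234 237 239 240 236 237 235 235 233 233 233 235 236 239 240 241 240 240 239 238 236 235 236 238 241 244 245]
156 [231 233 238 240 239 237 235 234 235 233 233 233 235 237 238 240 240 240 239 239 238 
[... 2096 characters left out ...]
218 218 218 217 219 224 231 234 236 240 244 245 245 245]
194 [227 230 237 237 237 230 209 185 180 174 172 179 180 186 186 181 179 180 183 204 227 234 236 239 244 245 246 245]
196 [229 231 237 238 237 229 200 164 139 133 135 141 143 145 143 146 142 141 146 171 220 233 236 240 243 245 245 245]
198 [227 229 231 215 166 110  86  74  53  50  52  51  56  53  56  55  53  52  51  54  82 129 190 228 241 244 245 245]
200 [150  97  65  65  78  93 102 101 100 100 102 101 103 102 109 107 104 105 105 109 109 103  73  66  94 148 204 235]
((256.5, 172.0), (72.0, 71.0), 90.0)
[[ 0.4725 -0.1259  0.06  ]
 [ 0.5489 -0.1051  0.06  ]
 [ 0.5742 -0.1866  0.06  ]
 [ 0.4919 -0.209   0.06  ]] [ 0.5219 -0.1566  0.06  ]
```

The hole shows in the wrist image at rows 165–183, columns 247–266, directly under the tool. I lower in two stages and watch the force.

```bash
python3 rel.py 0.5225 -0.160 0.135 105
```

```text
rel [-0.0047 -0.0021  0.2414] [ 0.     -0.0001  0.0006] dist 0.121
```

```bash
python3 -m pendant '[-0.0047,-0.002,0,0,0,0,0,-0.0047,-0.002,0.04,0,0,0,0,-0.0047,-0.002,0.08,0,0,0,0,-0.0047,-0.002,0.1,0,0,0,0,-0.0047,-0.002,0.12,0,0,0,0,-0.0047,-0.002,0.14,0,0,0,0,-0.0047,-0.002,0.16,0,0,0,0,-0.0047,-0.002,0.17,0,0,0,0,-0.0047,-0.002,0.17,0,0,0,0,-0.0047,-0.002,0.17,0,0,0,0]'; python3 st.py
```

```text
clock: 28.95
eef_pos: [0.5222, -0.1616, 0.1708]
tool_rot: [0.609, 0.793, -0.0, -0.0]
ft_force: [-0.3, 0.5, -0.5]
grip_width: 0.0253
grasp_force: 59.6
28.95 tcp [ 0.5222 -0.1616  0.1708] yaw_x 104.96 z [-0.0001 -0.     -1.    ] F [-0.272   0.4881 -0.4954] T [-0.0087 -0.0155  0.0336] w 0.02530483464811536 g 59.62588012218475 j [-0.3     0.3825 -0.0247  1.1637 -0.0001  1.0097]
```

```bash
python3 -m pendant '[0.003,0,0.01,0,0,0,0,0.003,0,0.02,0,0,0,0,0.003,0,0.03,0,0,0,0,0.003,0,0.04,0,0,0,0,0.003,0,0.05,0,0,0,0,0.003,0,0.06,0,0,0,0,0.003,0,0.07,0,0,0,0,0.003,0,0.08,0,0,0,0,0.003,0,0.08,0,0,0,0,0.003,0,0.08,0,0,0,0]'; python3 st.py; python3 rel.py 0.5225 -0.16 0.118 105
```

```text
clock: 29.78
eef_pos: [0.5215, -0.16, 0.1303]
tool_rot: [0.609, 0.793, -0.0, -0.0]
ft_force: [-0.7, -0.4, -1.6]
grip_width: 0.0252
grasp_force: 59.6
29.7833 tcp [ 0.5215 -0.16    0.1303] yaw_x 104.96 z [-0.001   0.0003 -1.    ] F [-0.6751 -0.4347 -1.5985] T [0.0094 0.0238 0.0465] w 0.025160582672238488 g 59.62637901306152 j [-0.2977  0.4156 -0.0878  1.0684 -0.      1.0121]
rel [-0.0005  0.0019  0.0246] [-0.0003 -0.0002 -0.0002] dist 0.012
```

```bash
python3 -m pendant '[0,0.002,0.004,0,0,0,0,0,0.002,0.008,0,0,0,0,0,0.002,0.012,0,0,0,0,0,0.002,0.016,0,0,0,0,0,0.002,0.02,0,0,0,0,0,0.002,0.023,0,0,0,0,0,0.002,0.025,0,0,0,0,0,0.002,0.025,0,0,0,0,0,0.002,0.025,0,0,0,0,0,0.002,0.025,0,0,0,0]'; python3 st.py; python3 -m pendant '[0,0,0.001,0,0,0,0,0,0,0.002,0,0,0,0,0,0,0.003,0,0,0,0,0,0,0.004,0,0,0,0,0,0,0.004,0,0,0,0,0,0,0.004,0,0,0,0,0,0,0.004,0,0,0,0,0,0,0.004,0,0,0,0,0,0,0.004,0,0,0,0,0,0,0.004,0,0,0,0]'; python3 st.py
```

```text
clock: 30.62
eef_pos: [0.5228, -0.1599, 0.1184]
tool_rot: [0.609, 0.793, 0.0, 0.0]
ft_force: [-0.1, 0.8, -1.2]
grip_width: 0.0252
grasp_force: 59.6
30.6167 tcp [ 0.5228 -0.1599  0.1184] yaw_x 104.96 z [ 0.0002 -0.0001 -1.    ] F [-0.1205  0.7891 -1.2442] T [ 0.0328 -0.0039 -0.0534] w 0.025225815860752746 g 59.62642729282379 j [-0.2967  0.4286 -0.1019  1.0401 -0.      1.0131]
clock: 31.45
eef_pos: [0.5228, -0.1598, 0.1163]
tool_rot: [0.609, 0.793, 0.0, 0.0]
ft_force: [0.9, 0.8, -1.0]
grip_width: 0.0256
grasp_force: 59.6
31.45 tcp [ 0.5228 -0.1598  0.1163] yaw_x 104.96 z [ 0.0001 -0.     -1.    ] F [ 0.8951  0.8258 -0.9652] T [ 0.0249 -0.0267  0.0324] w 0.02563986443319052 g 59.626532793045044 j [-0.2967  0.4306 -0.1048  1.0354  0.      1.013 ]
```

```bash
python3 -m pendant '[0,0,0.001,0,0,0,0,0,0,0.002,0,0,0,0,0,0,0.003,0,0,0,0,0,0,0.003,0,0,0,0,0,0,0.003,0,0,0,0,0,0,0.003,0,0,0,0,0,0,0.003,0,0,0,0,0,0,0.003,0,0,0,0,0,0,0.003,0,0,0,0,0,0,0.003,0,0,0,0]' >/dev/null; python3 st.py; python3 -m pendant '[0,0,0.001,0,0,0,0,0,0,0.002,0,0,0,0,0,0,0.003,0,0,0,0,0,0,0.003,0,0,0,0,0,0,0.003,0,0,0,0,0,0,0.003,0,0,0,0,0,0,0.003,0,0,0,0,0,0,0.003,0,0,0,0,0,0,0.003,0,0,0,0,0,0,0.003,0,0,0,0]' >/dev/null; python3 st.py
```

```text
32.2833 tcp [ 0.5229 -0.1599  0.1158] yaw_x 104.95 z [ 0.0009 -0.0003 -1.    ] F [-2.3513  0.9013  5.513 ] T [ 0.0724  0.456  -0.0091] w 0.025362392697794646 g 60.577091574668884 j [-0.2968  0.4306 -0.106   1.0332 -0.      1.013 ]
33.1167 tcp [ 0.5228 -0.1599  0.1158] yaw_x 104.96 z [ 0.0017 -0.0006 -1.    ] F [-4.6675  1.4882 13.6155] T [ 0.3233  1.2182 -0.0226] w 0.02559459634318242 g 61.63322031497955 j [-0.2968  0.4301 -0.107   1.0319 -0.0001  1.013 ]
```

The collar is seated at z=0.1158, the same as at pick-up. I ease off, open and rise.

```bash
python3 -m pendant '[0,0,-0.0045,0,0,0,0,0,0,-0.0045,0,0,0,0,0,0,-0.0045,0,0,0,0.1,0,0,-0.0045,0,0,0,0.3,0,0,-0.0045,0,0,0,0.5,0,0,-0.0045,0,0,0,0.8,0,0,-0.0045,0,0,0,1,0,0,-0.0045,0,0,0,1,0,0,-0.0045,0,0,0,1,0,0,-0.0045,0,0,0,1]'; python3 -m pendant '[0,0,0,0,0,0,1,0,0,-0.02,0,0,0,1,0,0,-0.06,0,0,0,1,0,0,-0.12,0,0,0,1,0,0,-0.18,0,0,0,1,0,0,-0.24,0,0,0,1,0,0,-0.28,0,0,0,1,0,0,-0.28,0,0,0,1,0,0,-0.28,0,0,0,1,0,0,-0.28,0,0,0,1]'; python3 st.py; python3 - <<'E'
from h import *
np.set_printoptions(linewidth=220,precision=4,suppress=True)
w=snap('wrist','w20');b=snap('side','side20');w1=load('w1');b1=load('side')
for t,c in(('now',w),('before',w1)):
  g=cv2.cvtColor(c['pixels'],cv2.COLOR_RGB2GRAY); hh,v=np.where(g[165:215,225:290]<70); print(t,'dark centroid',v.mean()+225,hh.mean()+165,len(v),'box',v.min()+225,v.max()+225,hh.min()+165,hh.max()+165)
for t,c in(('now',b),('before',b1)):
  g=cv2.cvtColor(c['pixels'],cv2.COLOR_RGB2GRAY); hh,v=np.where(g[230:272,250:290]<50); print(t,'side',v.mean()+250,hh.mean()+230,len(v),'box',v.min()+250,v.max()+250,hh.min()+230,hh.max()+230)
E
```

```text
clock: 33.95
eef_pos: [0.5227, -0.1598, 0.1153]
tool_rot: [0.609, 0.793, -0.0, -0.0]
ft_force: [-0.4, -0.4, -0.5]
grip_width: 0.085
grasp_force: 0.0
clock: 34.78
eef_pos: [0.5224, -0.1597, 0.2553]
tool_rot: [0.609, 0.793, -0.0, -0.0]
ft_force: [0.4, 0.5, -1.3]
grip_width: 0.0854
grasp_force: 0.0
34.7833 tcp [ 0.5224 -0.1597  0.2553] yaw_x 104.96 z [-0.0006  0.0001 -1.    ] F [ 0.4198  0.468  -1.3084] T [-0.0605 -0.0012  0.0338] w 0.0853676992498723 g 0.0 j [-0.2967  0.3337  0.1293  1.367  -0.      1.0131]
now dark centroid 258.2669902912621 177.89320388349515 412 box 245 289 165 214
before dark centroid 254.52511415525115 178.42694063926942 438 box 239 289 165 214
now side 267.3205574912892 253.40766550522648 287 box 259 276 240 265
before side 267.4395604395604 254.45787545787545 273 box 260 275 239 267
```

```bash
python3 -c "
from workcell import bot
print(bot.job_done())"
```

```text
the job is handed in; nothing more can be done
None
```

I turned the lock screw fully home (the slot reads about 2.4 rad), put the screwdriver back upright in its stand, released it, and handed the job in at about 35 s. My largest press on the screw was about 12–13 N, but the hand-in returned no verdict. The big spare driver toppled by itself early on, and the dish then read about 8 mm off its first position, which is near my measuring error.

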